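Wheel heavy side down

TASK

Crank the small vise shut so that its jaws firmly grip the foot of the wheel stand, then turn the wooden finishing wheel by its rim to feel which side is heavy (it cannot be seen, and the wheel stays where it is left). Finish while still holding the wheel still by its rim, heavy side straight down to within about 15 degrees, with the vise still tight and everything else on the bench left alone.

Things in the scene. Friction and masses are not known exactly. Their poses are not given: they have to be found in the camera images.
- vise: Grey low vise fixed to the bench, 110 mm (x; foot lugs 150) by 190 mm (y); origin at its underside centre, z up. Screw along its y, 50 mm above the bench; fixed jaw at -y, sliding jaw and crank at +y. Bed top 30 mm, jaw tops 72 mm above the bench; jaws 62 mm apart at crank 0. The fixed jaw's face, a rubber lining at y = -33 mm, gives 1 mm per 8 N.
- crank (a joint): Angle of the vise crank (rad) about vise +y. At 0 the handle leans 1 rad from upright towards vise -x, at 1.0 it is upright, at 2.2 (end stop) it leans 1.2 rad towards +x. Starts at 0 to 0.3; increasing closes the vise, 6.5 mm per rad. Drag 0.26 N m: it stays where left. At about 1.5 the foot is pinched and it stiffens by about 0.3 N m per rad.
- crank_grip (a point): Where to take the crank: on the centreline of its handle pin, a steel pin along vise y, 14 mm thick, 56 mm long (y = 114 to 170 mm), turning rigidly with the crank at 50 mm from the screw. This point is 147 mm from the vise centre along y; the crank arm lies at y = 106 to 118 mm.
- jaw (a joint): Travel of the sliding jaw towards the fixed jaw (m), 0.0065 times the crank angle.
- lining (a joint): How far the rubber lining of the fixed jaw is squeezed in (m); 0 when nothing presses on it, 0.00125 at 10 N.
- stand: Loose steel wheel stand on the vise bed between the jaws, 0.8 kg. Origin at the underside centre of its foot; x, y along the vise's. Foot 90 mm (x) by 52 mm (y, between the jaws) by 45 mm high. Two cheeks 34 mm wide (x), outer faces at y = +-26 mm, bolt heads to +-32 mm, tops 145 mm above its underside, carry the wheel between them.
- hub (a point): Centre of the wheel, on its axle (stand's y), 128 mm above the stand's underside; axes as the stand's. Wheel: wooden disc 140 mm across, 26 mm thick, 0.4 kg, plus about 0.28 kg hidden 43 mm from the axle in a direction that differs every time (about 0.12 N m), at the start never within 0.85 rad of the bottom.
- wheel (a joint): Angle of the wheel (rad) about the stand's +y: increasing moves the rim's top towards +x; no stops. At 0 the small steel spot on each face, 58 mm from the axle, is at the top; it is only a mark and tells nothing of the weight. The axle's drag (about 0.18 N m either way) exceeds the weight's moment, so the wheel never swings by itself.
- tin: flat aluminium polish tin, 72 mm across, 26 mm high. Bystander; origin at its underside centre or near the middle.
- hammer: hammer with wooden handle, lying. Bystander; origin at its underside centre or near the middle.
- driver: screwdriver, lying. Bystander; origin at its underside centre or near the middle.
- jar: clear jar with blue lid, 80 mm across, 130 mm high. Bystander; origin at its underside centre or near the middle.
- brush: shoe brush, 50 x 130 x 36 mm. Bystander; origin at its underside centre or near the middle.
- heel_a: black rubber heel disc, 60 mm across, 14 mm thick. Bystander; origin at its underside centre or near the middle.
- heel_b: a second such heel disc. Bystander; origin at its underside centre or near the middle.
- last_a: loose wooden shoe last, about 225 mm long, 54 mm wide, 100 mm high. Bystander; origin at its underside centre or near the middle.
There are look-alikes about, which are no part of the job. Leave any red look-alike of the stand alone.

How it is judged:
By the outcome, as a careful person would: the job done as asked, in the order asked, and still so for the second after the job is handed in, while the arm keeps its last pose, push and grip.
It also fails if it takes over 72 s, if anything falls off the work surface, if the arm or the gripper's body presses on something with over 40 N, if the wrist force passes 120 N, or if a joint passes its speed limit or range.

ROBOT

A 6-joint arm with a two-finger parallel gripper is mounted at the origin on the work surface. World frame = base frame: x ahead of the robot, y to its left, z up, the work surface at z = 0. Lengths are in m, angles in rad, forces in N, time in s.
With the tool pointing down it reaches from about 0.3 to 1 m from the base axis. Payload 5.1 kg.
Tool frame: the origin (TCP) lies midway between the tips of the shut fingers; the grasp point (between the pads) lies env.grasp_offset behind it (env.grasp_offset is the distance from the TCP to the grasp point, in m); z points along the fingers, y is the line along which they close (so a half turn about z gives the same grasp; the last joint's range is limited). The gripper opens to 95 mm and grips with 3 to 60 N. Pads are 20 mm wide; open, the fingers measure 119 mm over their backs; the gripper's body (75 mm by 180 mm) begins 59 mm behind the grasp point.
Start: joints at [1.028, 0.124, 1.65, -0, 1.367, -0.083], TCP at [0.288, 0.582, 0.215] pointing down, gripper open.
Joint ranges: [-2.61, 2.61], [-1.02, 2.33], [0.03, 2.71], [-1.35, 4.49], [0.32, 2.68], [-2.91, 2.91]. Speed limits (rad/s): [2.57, 2.57, 3.14, 3.14, 3.14, 3.14].

INTERFACE

Orientations are given as a 3x3 rotation matrix whose columns are the frame's x, y, z axes.
In Python, from cell import env gives the robot as it stands.
- The arm moves only by the tool drive_tool, never from a script. Its arguments are lists of equal length, an entry for each row: "claw": the finger opening in cm, from 0 to 9.51; "linear": the shift along the tool's x, y, z in cm, a list of three; "yaw": the turn about the tool's z in rad. A call has 1 to 20 rows; each row is the pose to reach, as a shift and turn from the pose commanded when the call began, along the tool's axes at that moment; what a row does not reach only later rows make up. A row lasts 1/12 s, in which the tool goes at most 41.7 mm and 7.16 degrees, less where a joint would pass 70% of its speed; a pose out of reach is approached as far as the arm can. A call with a gripper value outside its range is refused whole. The fingers move at their own pace and stop on an object; "force" is the grip in N (left out, the last holds). Time passes only in rows, so rows that repeat a pose let the fingers close. It gives the time, the measured TCP pose, the force, the opening and the grip force at its end, in the units of the state.
- env.observe(): the state, without advancing time (a new reading comes with each control period).
- env.get_image(name): name is "scene" or "top" or "wrist"; returns a dict with "image" (420x560x3 uint8, red, green, blue), "K" (3x3 intrinsics, pixels), "camera_from_world" (4x4, takes a point from world to camera coordinates); the wrist camera has in their place "tool_from_camera" (4x4, takes a point from camera to tool coordinates, whose origin is the TCP and whose axes are the flange's). Camera axes: x right, y up, looking along -z (the intrinsics and any distortion apply to the point x, -y, -z); pixel columns grow to the right and rows downward; lengths in m; the calibration is good to about 2 mm. A picture is of the moment at which its call begins: read the wrist's pose just before it. There is no depth.
- env.close_job(): hands the job in; it is judged then, once.
The state is a dict: "time_s": time; "qpos": joint angles; "qvel": joint speeds; "tau": joint torques, N m; "position": TCP position; "tcp_rot": TCP orientation; "wrist_force": force on the tool from outside, world axes, zero at the start; "torque": the same for the moment, N m; "finger_gap": finger opening in m; "grip_force": force on a finger pad.
Only numpy, scipy, OpenCV 4.12 (cv2) and the standard library are available. Lean on these libraries where they do the work, as an engineer would, in place of code of your own. Each camera call takes 0.05 s, during which the arm holds its last target. There are 200 camera calls.

## Working session

There is one attempt and no reset: what is moved stays moved. The work goes in short steps, Python scripts to look and compute and a tool call to move; the robot and the scene stay as the last step left them, time stands still between calls to the robot, and variables do not carry over. Pictures are saved under pics/ and viewed, at most 10 in all, crops included, and the job is handed in when it is done.

Besides the shell and the picture viewer there is one more tool, called after "Call:" as name(argument=value, ...) on one line, values as JSON. drive_tool: Moves the arm, as the interface text tells. Its arguments: {"type":"object","properties":{"claw":{"type":"array","items":{"type":"number"}},"linear":{"type":"array","items":{"type":"array","items":{"type":"number"}}},"yaw":{"type":"array","items":{"type":"number"}},"force":{"type":"number"}},"required":["claw","linear","yaw"]}

```bash
mkdir -p pics; ls
python3 - <<'E'
from cell import env
import cv2,numpy as np
ims=[]
for n in("scene","top"):
    d=env.get_image(n); cv2.imwrite(f"pics/{n}0.png",d["image"][:,:,::-1]); print(n,d["K"].tolist(),np.round(d["camera_from_world"],4).tolist(),[k for k in d])
o=env.observe(); print(o, env.grasp_offset)
E
```

```text
pics
scene [[484.80512336158625, 0.0, 280.3578037012077], [0.0, 484.80512336158625, 208.94001027291483], [0.0, 0.0, 1.0]] [[-0.772, 0.6354, 0.0173, 0.4119], [-0.3923, -0.4976, 0.7736, 0.077], [0.5002, 0.5904, 0.6334, -1.6125], [0.0, 0.0, 0.0, 1.0]] ['image', 'K', 'camera_from_world']
top [[479.121539248803, 0.0, 287.1437684942446], [0.0, 479.121539248803, 207.88702439507347], [0.0, 0.0, 1.0]] [[0.0115, -0.9999, 0.0026, -0.0496], [0.9877, 0.0118, 0.156, -0.5298], [-0.156, 0.0007, 0.9878, -1.3529], [0.0, 0.0, 0.0, 1.0]] ['image', 'K', 'camera_from_world']
{'time_s': 0.1, 'qpos': array([ 1.02836069e+00,  1.24420520e-01,  1.65150519e+00,  1.03331502e-05,
        1.36748268e+00, -8.25853938e-02]), 'qvel': array([-0.00085226, -0.00190046, -0.00288797,  0.00100923, -0.00229648,
        0.00072425]), 'tau': array([ 9.95807641e-04, -4.18876076e+01, -3.61098683e+01,  7.77629041e-02,
        4.60648304e-02, -7.26936037e-05]), 'position': array([0.28820264, 0.5819867 , 0.21354156]), 'tcp_rot': array([[-8.96117966e-01,  4.43814935e-01, -9.45988737e-04],
       [ 4.43815914e-01,  8.96116640e-01, -1.54986235e-03],
       [ 1.59864191e-04, -1.80870435e-03, -9.99998352e-01]]), 'wrist_force': array([ 0.80133178,  0.175972  , -1.03650125]), 'torque': array([0.00516627, 0.00320119, 0.01518557]), 'grip_force': 0.0, 'finger_gap': 0.09519933359299235} 0.0188
```

View pics/scene0.png

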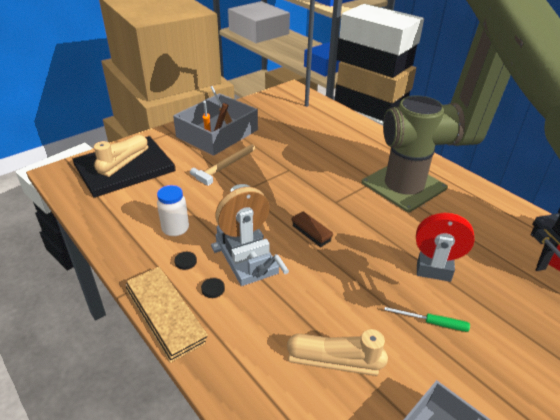

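View pics/top0.png

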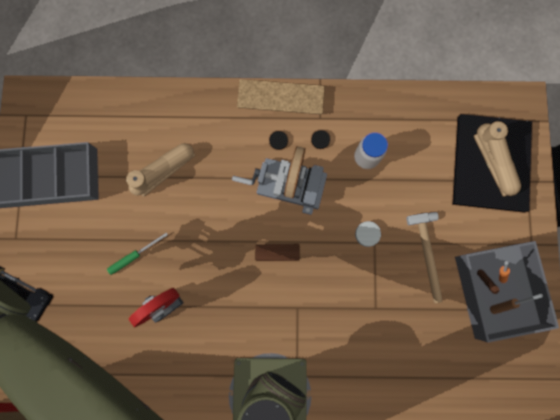

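The scene shows the vise around (250,255) with wooden wheel at (243,212), and the red look-alike at (445,240). In the top view the vise is around (292,184), with the crank pin at (242,181) on the +y side. Next I'll zoom in.

Run:
```python
import cv2,numpy as np
a=cv2.imread("pics/top0.png")[135:225,220:340]; b=cv2.imread("pics/scene0.png")[170:290,190:310]
a=cv2.resize(a,(800,600)[:1]*1+(600,),interpolation=cv2.INTER_CUBIC) 
cv2.imwrite("pics/topz.png",a)
b=cv2.resize(b,(600,600),interpolation=cv2.INTER_CUBIC); cv2.imwrite("pics/scz.png",b)
```

```text
(no output)
```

View pics/topz.png

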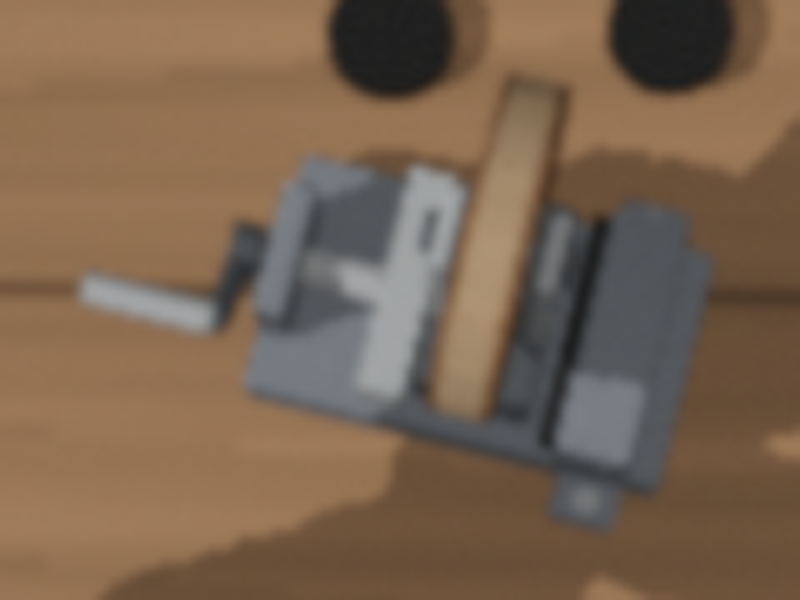

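View pics/scz.png

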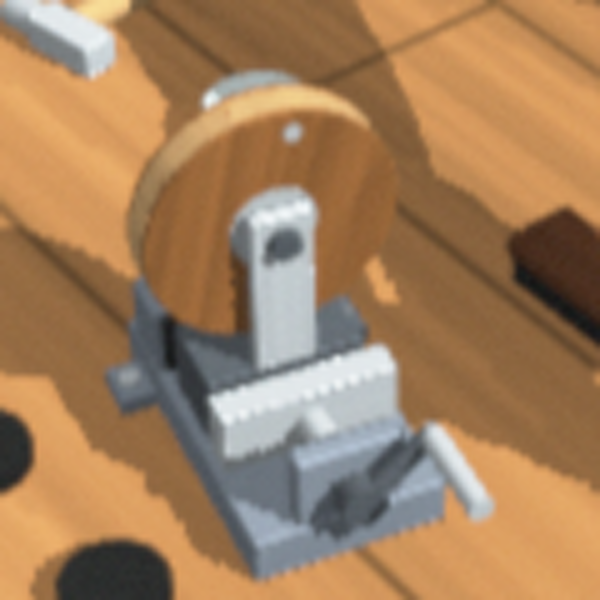

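```bash
cat > h.py <<'E'
import numpy as np
T=(np.array([[479.1215,0,287.1438],[0,479.1215,207.887],[0,0,1]]),np.array([[0.0115,-0.9999,0.0026,-0.0496],[0.9877,0.0118,0.156,-0.5298],[-0.156,0.0007,0.9878,-1.3529],[0,0,0,1]]))
S=(np.array([[484.805,0,280.3578],[0,484.805,208.94],[0,0,1]]),np.array([[-0.772,0.6354,0.0173,0.4119],[-0.3923,-0.4976,0.7736,0.077],[0.5002,0.5904,0.6334,-1.6125],[0,0,0,1]]))
def ray(C,p):
    K,M=C; d=np.linalg.solve(K,[p[0],p[1],1.]); d=M[:3,:3].T@(d*[1,-1,-1]); return -M[:3,:3].T@M[:3,3], d/np.linalg.norm(d)
def plane(C,p,z):
    o,d=ray(C,p); return o+d*(z-o[2])/d[2]
def tri(a,b):
    o1,d1=ray(T,a);o2,d2=ray(S,b)
    s=np.linalg.lstsq(np.c_[d1,-d2],o2-o1,rcond=None)[0]; p,q=o1+d1*s[0],o2+d2*s[1]
    return (p+q)/2,np.linalg.norm(p-q)
def proj(C,P):
    K,M=C; c=M[:3,:3]@np.asarray(P)+M[:3,3]; u=K@(c*[1,-1,-1]); return u[:2]/u[2]
tz=lambda u,v:(220+u*.15-.425,135+v*.15-.425)
sz=lambda u,v:(190+u*.2-.4,170+v*.2-.4)
E
python3 - <<'E'
from h import *
np.set_printoptions(precision=4,suppress=True)
pi,e1=tri(tz(213,318),sz(432,432)); po,e2=tri(tz(84,288),sz(482,508)); print(pi,e1,po,e2,np.linalg.norm(po-pi))
d=po-pi; print("yaw from pin",np.arctan2(-d[0],d[1]))
for n,p in dict(lb=(248,390),rb=(655,490),rt=(710,255),lt=(305,160)).items(): print(n,plane(T,tz(*p),.03)[:2])
for n,p in dict(a=(540,85),b=(460,415),c=(500,250)).items(): print(n,plane(T,tz(*p),.158)[:2],plane(T,tz(*p),.228)[:2])
print("lining top",plane(T,tz(605,220),.072),plane(T,tz(545,440),.072))
print("jaw slide",plane(T,tz(465,180),.072),plane(T,tz(408,395),.072))
# bolt head
E
```

```text
[0.5964 0.058  0.0863] 0.0018188933877700164 [0.6093 0.1133 0.085 ] 0.0024250157846660535 0.0567401712907158
yaw from pin -0.22923961001713145
lb [0.5753 0.0467]
rb [ 0.5327 -0.1334]
rt [ 0.639  -0.1578]
lt [0.6803 0.0234]
a [ 0.6791 -0.0779] [ 0.6588 -0.0759]
b [ 0.542  -0.0468] [ 0.5293 -0.0465]
c [ 0.61   -0.0622] [ 0.5935 -0.0611]
lining top [ 0.6441 -0.1089  0.072 ] [ 0.5472 -0.0836  0.072 ]
jaw slide [ 0.6612 -0.0481  0.072 ] [ 0.566  -0.0247  0.072 ]
```

The pin and bed corners agree: vise centre is about (0.605,-0.060), yaw -0.23, crank about 0.22, and the pin height is plausible. Now moving above the pin.

Call:
drive_tool(claw=[6,6,6,6,6,6,6,6,6,6,6,6,6,6,6,6,6,6,6,6], linear=[[-4,-2,-4],[-50.1,-30,-5],[-50.1,-30,-5],[-50.1,-30,-5],[-50.1,-30,-5],[-50.1,-30,-5],[-50.1,-30,-5],[-50.1,-30,-5],[-50.1,-30,-5],[-50.1,-30,-5],[-50.1,-30,-5],[-50.1,-30,-5],[-50.1,-30,-5],[-50.1,-30,-5],[-50.1,-30,-5],[-50.1,-30,-5],[-50.1,-30,-5],[-50.1,-30,-5],[-50.1,-30,-5],[-50.1,-30,-5]], yaw=[0,1.34,1.34,1.34,1.34,1.34,1.34,1.34,1.34,1.34,1.34,1.34,1.34,1.34,1.34,1.34,1.34,1.34,1.34,1.34], force=30)

```text
time_s: 1.77
position: [0.6036, 0.0928, 0.2647]
tcp_rot: [[0.225, 0.974, -0.0], [0.974, -0.225, 0.0], [0.0, -0.0, -1.0]]
wrist_force: [0.4, -1.2, 0.1]
finger_gap: 0.0601
grip_force: 0.0
```

Run:
```python
from cell import env
import cv2,numpy as np
np.set_printoptions(precision=4,suppress=True)
o=env.observe(); d=env.get_image("wrist"); cv2.imwrite("pics/w1.png",d["image"][:,:,::-1])
print(o["time_s"],o["position"],o["tcp_rot"],o["wrist_force"],o["finger_gap"],o["qpos"]); print(d["K"],d["tool_from_camera"])
np.savez("w1.npz",K=d["K"],M=d["tool_from_camera"],p=o["position"],R=o["tcp_rot"])
```

```text
1.7667 [0.6036 0.0928 0.2647] [[ 0.2249  0.9744 -0.0001]
 [ 0.9744 -0.2249  0.0002]
 [ 0.0002 -0.0001 -1.    ]] [ 0.3857 -1.2459  0.1181] 0.060074425368553 [0.0646 0.0119 1.6843 0.0002 1.4455 0.2914]
[[290.8951   0.     278.3771]
 [  0.     290.8951 207.5048]
 [  0.       0.       1.    ]] [[ 0.0003  0.9637  0.2668  0.0753]
 [ 1.     -0.0002 -0.0005 -0.0006]
 [-0.0005  0.2668 -0.9637 -0.1708]
 [ 0.      0.      0.      1.    ]]
```

View pics/w1.png

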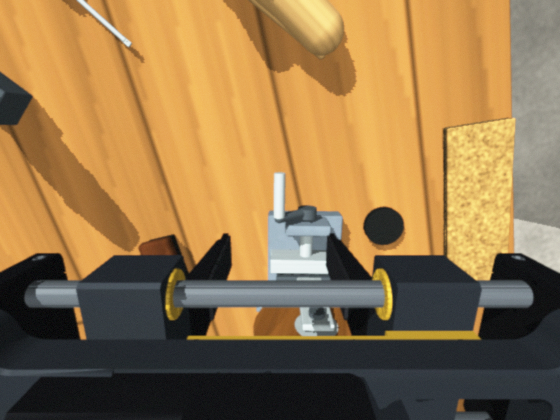

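Wrist view: pin from (281,217) inner to (279,175) outer, and the screw line at about (306,215). I'll cast these rays.

```bash
cat >> h.py <<'E'
def wray(f,p,z):
    d=np.load(f); M=d["M"];R=d["R"]
    v=np.linalg.solve(d["K"],[p[0],p[1],1.])*[1,-1,-1]
    o=d["p"]+R@M[:3,3]; v=R@M[:3,:3]@v
    return o+v*(z-o[2])/v[2]
V=np.array([.605,-.060]);X=np.array([.974,-.228]);Y=np.array([.228,.974])
def inv(P): q=np.asarray(P)[:2]-V; return np.array([q@X,q@Y])
E
python3 - <<'E'
from h import *
np.set_printoptions(precision=4,suppress=True)
for p,z in [((281,217),.0857),((279,175),.0857),((270,272),.072),((329,272),.072),((270,213),.03),((342,213),.03)]:
    w=wray("w1.npz",p,z); print(p,w,inv(w))
E
```

```text
(281, 217) [0.5988 0.0591 0.0857] [-0.0332  0.1146]
(279, 175) [0.6082 0.1115 0.0857] [-0.0359  0.1678]
(270, 272) [ 0.5655 -0.0192  0.072 ] [-0.0478  0.0307]
(329, 272) [ 0.6449 -0.0376  0.072 ] [0.0337 0.0309]
(270, 213) [0.5812 0.0515 0.03  ] [-0.0486  0.1032]
(342, 213) [0.6832 0.028  0.03  ] [0.0561 0.1036]
```

Call:
drive_tool(claw=[6,6,6,6,6,6,6,6,0,0,0,0,0,0,0,0], linear=[[0,0,4],[0,0,8],[0,0,12],[0,0,15.5],[0,0,18],[0,0,19.3],[0,0.1,19.8],[0,0.1,19.8],[0,0.1,19.8],[0,0.1,19.8],[0,0.1,19.8],[0,0.1,19.8],[0,0.1,19.8],[0,0.1,19.8],[0,0.1,19.8],[0,0.1,19.8]], yaw=[0,0,0,0,0,0,0,0,0,0,0,0,0,0,0,0], force=25)

```text
time_s: 3.15
position: [0.6041, 0.0913, 0.0667]
tcp_rot: [[0.227, 0.974, -0.003], [0.974, -0.227, 0.001], [-0.0, -0.003, -1.0]]
wrist_force: [-2.2, -0.4, 3.7]
finger_gap: 0.0134
grip_force: 25.0
```

Call:
drive_tool(claw=[0,0,0,0,0,0,0,0,0,0,0,0,0], linear=[[0,0.32,-0.29],[0,0.72,-0.6],[0,1.14,-0.86],[0,1.59,-1.08],[0,2.06,-1.25],[0,2.55,-1.37],[0,3.04,-1.45],[0,3.54,-1.47],[0,4.04,-1.45],[0,4.53,-1.37],[0,5.02,-1.25],[0,5.49,-1.08],[0,5.49,-1.08]], yaw=[0,0,0,0,0,0,0,0,0,0,0,0,0])

```text
time_s: 4.23
position: [0.658, 0.0785, 0.078]
tcp_rot: [[0.227, 0.974, -0.003], [0.974, -0.227, -0.0], [-0.001, -0.003, -1.0]]
wrist_force: [-4.4, -0.5, 5.5]
finger_gap: 0.0134
grip_force: 25.0
```

Call:
drive_tool(claw=[0,0,0,0,0,0,0,0,0,0,0], linear=[[0,0.23,0.1],[0,0.45,0.22],[0,0.67,0.34],[0,0.87,0.48],[0,1.27,0.79],[0,1.64,1.13],[0,1.97,1.5],[0,2.26,1.91],[0,2.39,2.12],[0,2.39,2.12],[0,2.39,2.12]], yaw=[0,0,0,0,0,0,0,0,0,0,0])

```text
time_s: 5.15
position: [0.6808, 0.073, 0.0566]
tcp_rot: [[0.227, 0.974, -0.004], [0.974, -0.227, -0.0], [-0.001, -0.003, -1.0]]
wrist_force: [-4.9, 0.2, 5.3]
finger_gap: 0.0134
grip_force: 25.0
```

Call:
drive_tool(claw=[5,5,5,6,8,9.5,9.5,9.5,9.5,9.5,9.5,9.5,9.5,9.5,9.5,9.5,9.5,9.5,9.5], linear=[[0,0,0],[0,0,0],[0,0,0],[0,0,-3],[0,0,-7],[0,0,-11],[0,0,-15],[0,0,-19],[0,0,-23],[-2,0,-25],[-5,-3.8,-26],[-9,-3.8,-26],[-12,-3.8,-26],[-14,-3.8,-26],[-15.7,-3.8,-26],[-15.7,-3.8,-26],[-15.7,-3.8,-26],[-15.7,-3.8,-26],[-15.7,-3.8,-26]], yaw=[0,0,0,0,0,0,-0.12,-0.24,-0.36,-0.48,-0.6,-0.72,-0.84,-0.96,-1.08,-1.2,-1.32,-1.44,-1.57])

```text
time_s: 6.73
position: [0.6095, -0.0714, 0.3162]
tcp_rot: [[-0.974, 0.227, 0.001], [0.227, 0.974, -0.0], [-0.001, 0.0, -1.0]]
wrist_force: [-0.3, 0.7, 0.3]
finger_gap: 0.0953
grip_force: 0.0
```

Run:
```python
from cell import env
import cv2,numpy as np
np.set_printoptions(precision=4,suppress=True)
o=env.observe(); d=env.get_image("wrist"); s=env.get_image("scene")["image"]
print(o["time_s"],o["position"],o["tcp_rot"],o["wrist_force"],o["torque"],o["finger_gap"])
np.savez("w2.npz",K=d["K"],M=d["tool_from_camera"],p=o["position"],R=o["tcp_rot"])
b=cv2.resize(s[150:290,180:310],(390,420),interpolation=cv2.INTER_CUBIC)
a=cv2.resize(d["image"],(560,420))[:, 80:480]
cv2.imwrite("pics/w2.png",np.hstack([a,b])[:,:,::-1])
```

```text
6.7333 [ 0.6095 -0.0714  0.3162] [[-0.9738  0.2272  0.0005]
 [ 0.2272  0.9738 -0.0001]
 [-0.0005  0.0001 -1.    ]] [-0.2988  0.6735  0.3134] [ 0.003   0.0469 -0.0101] 0.09527257353551481
```

View pics/w2.png

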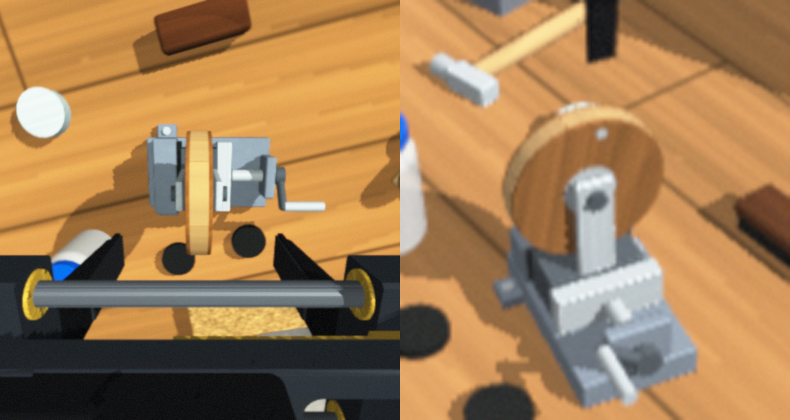

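Vise closed; in the wrist view the wheel stripe is columns ~267-292 (full image) and rows 130-255, centred between the fingers. Bisecting the two rim tangents gives the hub x.

Run:
```python
from h import *
np.set_printoptions(precision=4,suppress=True)
d=np.load("w2.npz"); o=d["p"]+d["R"]@d["M"][:3,3]
A,B=[wray("w2.npz",(279.5,r),.0) for r in (130,255)]
u=[(P-o)/np.linalg.norm(P-o) for P in (A,B)]
b=u[0]+u[1]; half=np.arccos(u[0]@u[1])/2; b/=np.linalg.norm(b)
C=o+b*(.158-o[2])/b[2]; print(C,inv(C),"radius check",np.linalg.norm(C-o)*np.sin(half), "dist->", o+b*.07/np.sin(half))
print("tcp",inv(d["p"]), "tool shift to hub",d["R"].T@(C-d["p"]))
```

```text
[ 0.6082 -0.0696  0.158 ] [ 0.0054 -0.0086] radius check 0.07065498549858425 dist-> [ 0.6076 -0.0695  0.161 ]
tcp [ 0.007  -0.0101] tool shift to hub [0.0017 0.0015 0.1582]
```

Call:
drive_tool(claw=[9.5,9.5,9.5,9.5,9.5,9.5,0,0,0,0,0,0,0,0,0], linear=[[0.15,0.08,3],[0.15,0.08,6.5],[0.15,0.08,9.5],[0.15,0.08,11.3],[0.15,0.08,11.9],[0.15,0.08,11.9],[0.15,0.08,11.9],[0.15,0.08,11.9],[0.15,0.08,11.9],[0.15,0.08,11.9],[0.15,0.08,11.9],[0.15,0.08,11.9],[0.15,0.08,11.9],[0.15,0.08,11.9],[0.15,0.08,11.9]], yaw=[0,0,0,0,0,0,0,0,0,0,0,0,0,0,0], force=20)

```text
time_s: 8.08
position: [0.6081, -0.07, 0.1972]
tcp_rot: [[-0.973, 0.233, -0.0], [0.233, 0.973, 0.0], [0.0, -0.0, -1.0]]
wrist_force: [-0.4, -0.2, 0.7]
finger_gap: 0.0403
grip_force: 0.0
```

```bash
cat > st.py <<'E'
from cell import env
from h import *
np.set_printoptions(precision=4,suppress=True)
H=np.array([.608,-.0700,.158]); X3=np.r_[X,0]; Z3=np.array([0,0,1.]); Y3=np.r_[Y,0]
o=env.observe(); g=o["position"]+o["tcp_rot"][:,2]*-.0188; r=g-H; F=o["wrist_force"]
x,z=r@X3,r[2]; th=np.arctan2(x,z)
M=np.cross(r,F)@Y3
print(f"t {o['time_s']:.2f} th {th:.3f} rad {np.hypot(x,z):.4f} y {r@Y3:.4f} F(XYZ) {F@X3:.2f} {F@Y3:.2f} {F[2]:.2f} MF {M:.4f} T(XYZ) {o['torque']@X3:.3f} {o['torque']@Y3:.3f} {o['torque'][2]:.3f} gap {o['finger_gap']:.4f} grip {o['grip_force']:.1f} tilt {o['tcp_rot'][:,2]}")
E
python3 st.py
```

```text
t 8.08 th 0.001 rad 0.0580 y 0.0000 F(XYZ) -0.34 -0.33 0.73 MF -0.0196 T(XYZ) 0.017 0.040 -0.018 gap 0.0403 grip 0.0 tilt [-0.0001  0.     -1.    ]
```

Call:
drive_tool(claw=[0,0,0,0,0,0], linear=[[0,0,0],[0,0,0],[0,0,0],[0,0,0],[0,0,0],[0,0,0]], yaw=[0,0,0,0,0,0])

```text
time_s: 8.58
position: [0.6079, -0.0706, 0.1972]
tcp_rot: [[-0.972, 0.233, -0.0], [0.233, 0.972, -0.001], [0.0, -0.001, -1.0]]
wrist_force: [-1.9, -4.4, 0.8]
finger_gap: 0.0259
grip_force: 20.0
```

```bash
python3 st.py
```

```text
t 8.58 th 0.001 rad 0.0580 y -0.0006 F(XYZ) -0.80 -4.73 0.76 MF -0.0462 T(XYZ) -0.637 0.040 -0.104 gap 0.0259 grip 20.0 tilt [-0.0005 -0.0011 -1.    ]
```

Add to st.py:
```python
Mh=o["torque"]@Y3+np.cross(r+.135*Z3,F)@Y3; print(f"   Mhub {Mh:.4f}"); open("log.txt","a").write(f"{o['time_s']:.3f} {th:.4f} {M:.4f} {Mh:.4f}\n")
```

```text
(no output)
```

Call:
drive_tool(claw=[0,0,0,0], linear=[[-0.29,-0.07,0.01],[-0.58,-0.07,0.03],[-0.87,-0.07,0.07],[-1.15,-0.07,0.12]], yaw=[0,0,0,0])

```text
time_s: 8.92
position: [0.6176, -0.0731, 0.1963]
tcp_rot: [[-0.973, 0.233, -0.005], [0.233, 0.973, 0.001], [0.005, -0.0, -1.0]]
wrist_force: [-6.6, -1.8, 4.4]
finger_gap: 0.0256
grip_force: 20.0
```

```bash
python3 st.py
```

```text
t 8.92 th 0.176 rad 0.0580 y -0.0008 F(XYZ) -6.00 -3.26 4.43 MF -0.3873 T(XYZ) -0.568 1.434 -0.158 gap 0.0256 grip 20.0 tilt [-0.0048  0.0007 -1.    ]
   Mhub 0.2368
```

Call:
drive_tool(claw=[0,0,0,0], linear=[[-0.28,0,0.06],[-0.56,0,0.14],[-0.84,0,0.24],[-1.11,0,0.34]], yaw=[0,0,0,0])

```text
time_s: 9.25
position: [0.629, -0.0758, 0.1934]
tcp_rot: [[-0.973, 0.233, -0.003], [0.233, 0.973, 0.0], [0.003, -0.0, -1.0]]
wrist_force: [-6.2, -2.8, 4.5]
finger_gap: 0.0259
grip_force: 20.0
```

```bash
python3 st.py
```

```text
t 9.25 th 0.383 rad 0.0585 y -0.0009 F(XYZ) -5.38 -4.14 4.54 MF -0.3905 T(XYZ) -0.547 1.169 -0.203 gap 0.0259 grip 20.0 tilt [-0.0031  0.0003 -1.    ]
   Mhub 0.0532
```

The pad twist is adding drag, so I'll lighten the grip to 10 N and continue; averaging both directions cancels friction.

Call:
drive_tool(claw=[0,0,0,0], linear=[[-0.26,-0.06,0.12],[-0.52,-0.06,0.25],[-0.77,-0.06,0.4],[-1.02,-0.06,0.56]], yaw=[0,0,0,0], force=10)

```text
time_s: 9.58
position: [0.6403, -0.0787, 0.1875]
tcp_rot: [[-0.973, 0.233, 0.001], [0.233, 0.973, 0.0], [-0.001, 0.001, -1.0]]
wrist_force: [-1.9, -0.1, 3.2]
finger_gap: 0.0256
grip_force: 10.0
```

```bash
python3 st.py
```

```text
t 9.58 th 0.605 rad 0.0587 y -0.0011 F(XYZ) -1.79 -0.49 3.17 MF -0.1926 T(XYZ) -0.135 0.504 -0.095 gap 0.0256 grip 10.0 tilt [ 0.001   0.0003 -1.    ]
   Mhub 0.0690
```

Call:
drive_tool(claw=[0,0,0,0], linear=[[-0.24,0,0.17],[-0.46,0,0.35],[-0.68,0,0.54],[-0.89,0,0.75]], yaw=[0,0,0,0])

```text
time_s: 9.92
position: [0.6491, -0.0808, 0.1798]
tcp_rot: [[-0.973, 0.233, 0.001], [0.233, 0.973, 0.0], [-0.001, 0.001, -1.0]]
wrist_force: [-0.2, 0.3, 5.4]
finger_gap: 0.026
grip_force: 10.0
```

```bash
python3 st.py
```

```text
t 9.92 th 0.808 rad 0.0588 y -0.0012 F(XYZ) -0.31 0.27 5.44 MF -0.2439 T(XYZ) 0.042 0.262 -0.178 gap 0.0260 grip 10.0 tilt [ 0.0015  0.0002 -1.    ]
   Mhub -0.0244
```

Call:
drive_tool(claw=[0,0,0,0], linear=[[-0.2,0,0.21],[-0.38,0,0.44],[-0.56,0,0.67],[-0.72,0,0.91]], yaw=[0,0,0,0])

```text
time_s: 10.25
position: [0.656, -0.0825, 0.1706]
tcp_rot: [[-0.973, 0.233, 0.001], [0.233, 0.973, 0.0], [-0.001, 0.0, -1.0]]
wrist_force: [1.2, 0.1, 4.7]
finger_gap: 0.026
grip_force: 10.0
```

```bash
python3 st.py
```

```text
t 10.25 th 1.007 rad 0.0587 y -0.0013 F(XYZ) 1.13 0.36 4.72 MF -0.1983 T(XYZ) 0.163 0.145 -0.151 gap 0.0260 grip 10.0 tilt [ 0.0012  0.0002 -1.    ]
   Mhub 0.1004
```

Call:
drive_tool(claw=[0,0,0,0], linear=[[0.16,0,-0.24],[0.34,0,-0.47],[0.52,0,-0.69],[0.72,0,-0.91]], yaw=[0,0,0,0])

```text
time_s: 10.58
position: [0.6485, -0.0808, 0.1767]
tcp_rot: [[-0.973, 0.233, 0.0], [0.233, 0.973, 0.0], [-0.0, 0.0, -1.0]]
wrist_force: [6.2, 0.2, -6.6]
finger_gap: 0.0259
grip_force: 10.0
```

```bash
python3 st.py
```

```text
t 10.58 th 0.841 rad 0.0562 y -0.0013 F(XYZ) 5.95 1.64 -6.57 MF 0.4984 T(XYZ) 0.141 -1.050 -0.183 gap 0.0259 grip 10.0 tilt [ 0.0002  0.0004 -1.    ]
   Mhub 0.2524
```

Call:
drive_tool(claw=[0,0,0,0], linear=[[0.21,0,-0.2],[0.43,0,-0.4],[0.65,0,-0.58],[0.89,0,-0.75]], yaw=[0,0,0,0])

```text
time_s: 10.92
position: [0.6392, -0.0785, 0.1834]
tcp_rot: [[-0.973, 0.233, -0.002], [0.233, 0.973, 0.001], [0.002, 0.0, -1.0]]
wrist_force: [4.9, 0.8, -7.9]
finger_gap: 0.0258
grip_force: 10.0
```

```bash
python3 st.py
```

```text
t 10.92 th 0.632 rad 0.0548 y -0.0012 F(XYZ) 4.62 1.92 -7.89 MF 0.4593 T(XYZ) 0.156 -0.991 -0.125 gap 0.0258 grip 10.0 tilt [-0.0016  0.0008 -1.    ]
   Mhub 0.0919
```

Call:
drive_tool(claw=[0,0,0,0], linear=[[0.24,0,-0.16],[0.49,0,-0.3],[0.75,0,-0.44],[1.02,0,-0.56]], yaw=[0,0,0,0])

```text
time_s: 11.25
position: [0.6292, -0.0761, 0.1887]
tcp_rot: [[-0.973, 0.233, -0.002], [0.233, 0.973, 0.001], [0.002, 0.001, -1.0]]
wrist_force: [4.6, 0.9, -8.1]
finger_gap: 0.0262
grip_force: 10.0
```

```bash
python3 st.py
```

```text
t 11.25 th 0.420 rad 0.0542 y -0.0011 F(XYZ) 4.24 1.91 -8.09 MF 0.3889 T(XYZ) 0.215 -1.059 -0.159 gap 0.0262 grip 10.0 tilt [-0.0018  0.0009 -1.    ]
   Mhub -0.0976
```

Call:
drive_tool(claw=[0,0,0,0], linear=[[0.27,0,-0.11],[0.54,0,-0.2],[0.82,0,-0.28],[1.11,0,-0.34]], yaw=[0,0,0,0])

```text
time_s: 11.58
position: [0.6188, -0.0736, 0.1924]
tcp_rot: [[-0.973, 0.233, -0.001], [0.233, 0.973, 0.001], [0.001, 0.001, -1.0]]
wrist_force: [7.3, 0.2, -8.1]
finger_gap: 0.0258
grip_force: 10.0
```

```bash
python3 st.py
```

```text
t 11.58 th 0.211 rad 0.0544 y -0.0011 F(XYZ) 7.06 1.87 -8.12 MF 0.4681 T(XYZ) 0.235 -1.236 -0.140 gap 0.0258 grip 10.0 tilt [-0.0006  0.0008 -1.    ]
   Mhub 0.1849
```

Call:
drive_tool(claw=[0,0,0,0], linear=[[0.28,0,-0.05],[0.57,0,-0.09],[0.86,0,-0.11],[1.15,0,-0.12]], yaw=[0,0,0,0])

```text
time_s: 11.92
position: [0.6083, -0.0711, 0.1943]
tcp_rot: [[-0.973, 0.233, 0.001], [0.233, 0.973, 0.0], [-0.001, 0.001, -1.0]]
wrist_force: [8.2, 0.7, -6.7]
finger_gap: 0.0261
grip_force: 10.0
```

```bash
python3 st.py
```

```text
t 11.92 th 0.009 rad 0.0551 y -0.0010 F(XYZ) 7.84 2.57 -6.68 MF 0.4351 T(XYZ) 0.245 -1.412 -0.125 gap 0.0261 grip 10.0 tilt [ 0.0013  0.0004 -1.    ]
   Mhub 0.0811
```

```bash
cat > spot.py <<'E'
from h import *
import cv2,sys
from cell import env
def spot(img,H):
    hsv=cv2.cvtColor(img,cv2.COLOR_RGB2HSV).astype(float); X3=np.r_[X,0];Y3=np.r_[Y,0];Z3=np.array([0,0,1.])
    a=np.arange(-np.pi,np.pi,.03); out=[]
    for t in a:
        q=[]
        for rr in (.056,.058,.060):
            u,v=proj(S,H+.013*Y3+rr*(np.sin(t)*X3+np.cos(t)*Z3)); q.append(hsv[int(round(v)),int(round(u))])
        out.append(np.mean(q,0))
    out=np.array(out); i=np.argsort(out[:,1]-out[:,2]*.3)[:8]
    print([(round(a[k],2),int(out[k,1]),int(out[k,2])) for k in i])
if __name__=="__main__":
    spot(cv2.imread("pics/scene0.png")[:,:,::-1].copy(),np.array([.610,-.062,.158]))
    im=env.get_image("scene")["image"]; cv2.imwrite(f"pics/s{sys.argv[1]}.png",im[:,:,::-1])
    spot(im,np.array([.608,-.070,.158]))
E
python3 spot.py 1
python3 -c "
import cv2,numpy as np
a=cv2.imread('pics/s1.png')[150:290,180:310];cv2.imwrite('pics/s1z.png',cv2.resize(a,(557,600),interpolation=cv2.INTER_CUBIC))"
```

```text
[(np.float64(-2.81), 1, 185), (np.float64(-2.84), 5, 190), (np.float64(3.13), 14, 205), (np.float64(-3.14), 14, 205), (np.float64(-3.11), 14, 205), (np.float64(3.1), 14, 204), (np.float64(-0.17), 9, 185), (np.float64(3.07), 14, 202)]
[(np.float64(-2.87), 9, 201), (np.float64(-3.11), 13, 212), (np.float64(-3.14), 13, 213), (np.float64(3.1), 14, 213), (np.float64(3.13), 14, 213), (np.float64(-2.96), 14, 209), (np.float64(-2.99), 14, 210), (np.float64(-3.05), 15, 210)]
```

View pics/s1z.png

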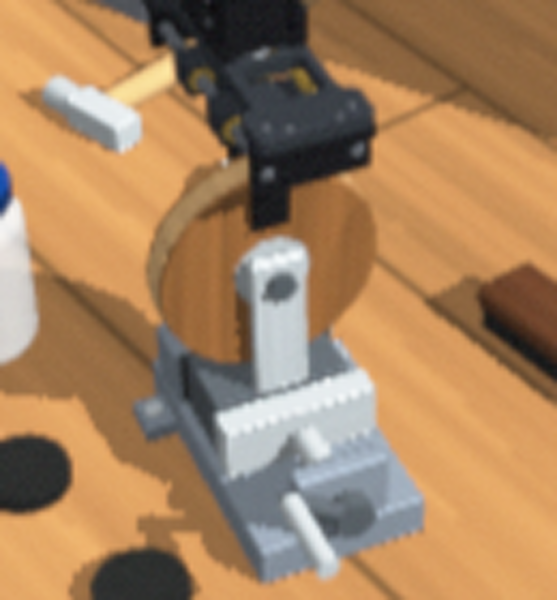

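The spot is hidden behind the finger at the top, so the wheel is back near its starting angle (spot at -0.17) without real slip. I'll fit the moment about the hub, with the torque sensor's lever as an unknown.

```bash
cat > fit.py <<'E'
import numpy as np
np.set_printoptions(precision=4,suppress=True)
def fit(D,L=None):
    s,th,Fx,Ty,M=np.array(D,float).T
    y=Ty+M; A=np.c_[-Fx,-s,np.sin(th),np.cos(th)]   # gravity moment = a sin + b cos
    if L is not None: y=y+L*Fx; A=A[:,1:]
    c,_,rk,sv=np.linalg.lstsq(A,y,rcond=None); res=y-A@c
    cov=np.linalg.inv(A.T@A)*(res@res)/(len(y)-len(c))
    a,b=c[-2:]; print("coef",c,"sd",np.sqrt(np.diag(cov)),"amp",np.hypot(a,b),"psi0",np.arctan2(b,a),"rms",res.std()); print(res)
E
cat > data.py <<'E'
D=[(1,.176,-6,1.434,-.3873),(1,.383,-5.38,1.169,-.3905),(1,.605,-1.79,.504,-.1926),(1,.808,-.31,.262,-.2439),(1,1.007,1.13,.145,-.1983),
(-1,.841,5.95,-1.05,.4984),(-1,.632,4.62,-.991,.4593),(-1,.42,4.24,-1.059,.3889),(-1,.211,7.06,-1.236,.4681),(-1,.009,7.84,-1.412,.4351)]
E
python3 -c "
from fit import *;from data import D
fit(D);[fit(D,L) for L in(.15,.18,.2,.22)]"
```

```text
coef [0.1367 0.0131 0.0304 0.0983] sd [0.0207 0.1028 0.1519 0.0819] amp 0.10287205256045301 psi0 1.2710047344387918 rms 0.10393138140059598
[ 0.1377 -0.0462 -0.0183 -0.1011  0.036   0.1603 -0.0106 -0.2058  0.0814
 -0.0171]
coef [0.0728 0.0798 0.0974] sd [0.0423 0.1253 0.0784] amp 0.12596976219134456 psi0 0.8842638583598565 rms 0.10743510028122133
[ 0.1096 -0.0759 -0.0099 -0.0807  0.0694  0.1437 -0.0373 -0.2284  0.1063
  0.0282]
coef [0.2071 0.1911 0.0955] sd [0.0537 0.1593 0.0997] amp 0.2136762401399655 psi0 0.46340652100784924 rms 0.13654330839161127
[ 0.0463 -0.1428  0.009  -0.0348  0.1446  0.1062 -0.0972 -0.2791  0.1624
  0.13  ]
coef [0.2966 0.2653 0.0942] sd [0.0654 0.1937 0.1212] amp 0.2815734843731878 psi0 0.3412541854552658 rms 0.1660112668150108
[ 0.0041 -0.1874  0.0216 -0.0042  0.1947  0.0812 -0.1371 -0.313   0.1998
  0.1979]
coef [0.3862 0.3395 0.093 ] sd [0.0786 0.2328 0.1457] amp 0.35202704821897374 psi0 0.26722582224820507 rms 0.19955030922068967
[-0.0381 -0.232   0.0342  0.0264  0.2448  0.0562 -0.177  -0.3468  0.2371
  0.2657]
```

Noise is about ±0.6 N per reading, so I'll stop and average several readings per pose. I regrip at θ=-1 and sweep in + with stops.

```bash
cat > st.py <<'E'
from cell import env
from h import *
import sys
np.set_printoptions(precision=4,suppress=True)
H=np.array([.608,-.0700,.158]); X3=np.r_[X,0]; Z3=np.array([0,0,1.]); Y3=np.r_[Y,0]
s,n=int(sys.argv[1]),int(sys.argv[2]); off=float(sys.argv[3])  # wheel angle = th+off
Fs=[]; 
for i in range(n):
    if i: env.get_image("top")
    o=env.observe(); g=o["position"]-.0188*o["tcp_rot"][:,2]*1.0; Fs.append(o["wrist_force"])
r=g-H; x,z=r@X3,r[2]; th=np.arctan2(x,z); F=np.mean(Fs,0); M=np.cross(r,F)@Y3
print(f"t {o['time_s']:.2f} th {th:.3f} phi {th+off:.3f} rad {np.hypot(x,z):.4f} y {r@Y3:.4f} F(XYZ) {F@X3:.2f} {F@Y3:.2f} {F[2]:.2f} sd {np.std(Fs,0)} MF {M:.4f} gap {o['finger_gap']:.4f} grip {o['grip_force']:.1f}")
if s: open("log.txt","a").write(f"{s} {th+off:.4f} {M:.4f} {th:.4f}\n")
E
rm log.txt; python3 st.py -1 6 0
```

```text
t 12.22 th 0.002 phi 0.002 rad 0.0551 y -0.0010 F(XYZ) 5.61 1.72 -6.06 sd [0.6757 0.288  0.6188] MF 0.3098 gap 0.0260 grip 10.0
```

Call:
drive_tool(claw=[5,5,5,5,5,5,5,5,5,5,0,0,0,0,0,0,0,0], linear=[[0,0.03,0],[0,0.03,0],[0,0.03,0],[0,0.03,0],[0,0.03,0],[1.71,0.03,0.26],[3.28,0.03,1.01],[4.16,0.03,1.76],[4.88,0.03,2.67],[4.88,0.03,2.67],[4.88,0.03,2.67],[4.88,0.03,2.67],[4.88,0.03,2.67],[4.88,0.03,2.67],[4.88,0.03,2.67],[4.88,0.03,2.67],[4.88,0.03,2.67],[4.88,0.03,2.67]], yaw=[0,0,0,0,0,0,0,0,0,0,0,0,0,0,0,0,0,0], force=15)

```text
time_s: 13.72
position: [0.5611, -0.0596, 0.1711]
tcp_rot: [[-0.973, 0.233, 0.002], [0.233, 0.973, 0.0], [-0.002, 0.0, -1.0]]
wrist_force: [1.8, 0.9, 2.0]
finger_gap: 0.0262
grip_force: 15.0
```

```bash
python3 st.py 0 1 0
```

```text
t 13.72 th -0.984 phi -0.984 rad 0.0577 y -0.0006 F(XYZ) 1.51 1.29 2.01 sd [0. 0. 0.] MF 0.1449 gap 0.0262 grip 15.0
```

Call:
drive_tool(claw=[0,0,0,0,0,0,0], linear=[[-0.34,0,-0.47],[-0.72,0,-0.91],[-1.15,0,-1.3],[-1.61,0,-1.65],[-2.1,0,-1.96],[-2.1,0,-1.96],[-2.1,0,-1.96]], yaw=[0,0,0,0,0,0,0])

```text
time_s: 14.3
position: [0.5818, -0.0646, 0.1903]
tcp_rot: [[-0.973, 0.233, 0.002], [0.233, 0.973, -0.0], [-0.002, 0.0, -1.0]]
wrist_force: [3.2, 0.6, -8.1]
finger_gap: 0.0263
grip_force: 15.0
```

```bash
python3 st.py 1 6 1
```

```text
t 14.55 th -0.485 phi 0.515 rad 0.0577 y -0.0008 F(XYZ) 4.83 1.61 -8.66 sd [1.0232 0.2764 0.3895] MF 0.0136 gap 0.0260 grip 15.0
```

Call:
drive_tool(claw=[0,0,0,0,0,0,0], linear=[[-0.52,0,-0.25],[-1.07,0,-0.45],[-1.63,0,-0.59],[-2.2,0,-0.68],[-2.78,0,-0.71],[-2.78,0,-0.71],[-2.78,0,-0.71]], yaw=[0,0,0,0,0,0,0])

```text
time_s: 15.13
position: [0.609, -0.0712, 0.1978]
tcp_rot: [[-0.973, 0.233, 0.002], [0.233, 0.973, -0.001], [-0.002, 0.0, -1.0]]
wrist_force: [0.4, 0.8, -5.0]
finger_gap: 0.0257
grip_force: 15.0
```

```bash
python3 st.py 1 6 1
```

```text
t 15.38 th 0.018 phi 1.018 rad 0.0586 y -0.0010 F(XYZ) 1.94 1.66 -5.67 sd [1.1117 0.4075 0.383 ] MF 0.1198 gap 0.0261 grip 15.0
```

Call:
drive_tool(claw=[0,0,0,0,0,0,0], linear=[[-0.58,0,0.03],[-1.15,0,0.12],[-1.71,0,0.26],[-2.26,0,0.46],[-2.78,0,0.71],[-2.78,0,0.71],[-2.78,0,0.71]], yaw=[0,0,0,0,0,0,0])

```text
time_s: 15.97
position: [0.6366, -0.0779, 0.1915]
tcp_rot: [[-0.973, 0.233, 0.004], [0.233, 0.973, -0.001], [-0.004, -0.0, -1.0]]
wrist_force: [2.9, 0.6, 2.1]
finger_gap: 0.0262
grip_force: 15.0
```

```bash
python3 st.py 1 6 1
```

```text
t 16.22 th 0.513 phi 1.513 rad 0.0600 y -0.0012 F(XYZ) 4.06 0.87 2.48 sd [1.0613 0.4292 0.4937] MF 0.1394 gap 0.0258 grip 15.0
```

Call:
drive_tool(claw=[0,0,0,0,0,0,0], linear=[[-0.49,0,0.3],[-0.96,0,0.65],[-1.38,0,1.05],[-1.76,0,1.49],[-2.1,0,1.96],[-2.1,0,1.96],[-2.1,0,1.96]], yaw=[0,0,0,0,0,0,0])

```text
time_s: 16.8
position: [0.6567, -0.0827, 0.1716]
tcp_rot: [[-0.973, 0.233, 0.004], [0.233, 0.973, -0.001], [-0.004, -0.0, -1.0]]
wrist_force: [6.5, 0.1, 2.9]
finger_gap: 0.0256
grip_force: 15.0
```

```bash
python3 st.py 1 6 1; python3 spot.py 2 | tail -1
```

```text
t 17.05 th 0.998 phi 1.998 rad 0.0598 y -0.0013 F(XYZ) 5.43 0.96 3.13 sd [0.5342 0.3298 0.3059] MF 0.0190 gap 0.0259 grip 15.0
[(np.float64(-2.87), 9, 201), (np.float64(-2.96), 13, 210), (np.float64(-2.99), 14, 211), (np.float64(1.51), 8, 190), (np.float64(1.54), 8, 190), (np.float64(-3.02), 15, 212), (np.float64(-2.9), 14, 207), (np.float64(-2.93), 14, 207)]
```

Static stops relax, and the pads creep, since the spot reads 1.52. So I'll use readings taken while moving in both directions (friction cancels) and take the wheel angle from the spot. Grip goes to 20 N.

```bash
cat > m.py <<'E'
from cell import env
from h import *
import sys
H=np.array([.608,-.0700,.158]); X3=np.r_[X,0]; Y3=np.r_[Y,0]
o=env.observe(); r=o["position"]-.0188*o["tcp_rot"][:,2]-H; F=o["wrist_force"]; th=np.arctan2(r@X3,r[2]); M=np.cross(r,F)@Y3
Fr=(F@X3)*np.sin(th)+F[2]*np.cos(th)
print(f"{o['time_s']:.2f} th {th:.3f} rad {np.hypot(r@X3,r[2]):.4f} M {M:.3f} Frad {Fr:.1f} Fy {F@Y3:.1f}")
open("log2.txt","a").write(f"{sys.argv[1]} {o['time_s']:.3f} {th:.4f} {M:.4f}\n")
E
sed -i 's/^    print(\[(round.*/    i=[k for k in np.argsort(out[:,1])[:40] if abs(a[k])<2.6 and out[k,1]<60]; print("spot",sorted((round(float(a[k]),2),int(out[k,1]),int(out[k,2])) for k in i))/' spot.py
python3 - <<'E'
from spot import *
for n,H in (("scene0",[.610,-.062,.158]),("s1",[.608,-.07,.158]),("s2",[.608,-.07,.158])): spot(cv2.imread(f"pics/{n}.png")[:,:,::-1].copy(),np.array(H))
E
```

```text
spot [(-0.23, 21, 175), (-0.2, 21, 175), (-0.17, 9, 185), (-0.14, 38, 178), (-0.11, 38, 173)]
spot [(-0.14, 23, 34), (-0.11, 30, 32), (-0.08, 36, 31), (-0.05, 16, 30), (-0.02, 24, 31), (0.01, 28, 30), (0.04, 32, 27), (0.07, 26, 26), (0.1, 21, 24), (0.13, 25, 23), (0.16, 25, 23), (0.19, 16, 26)]
spot [(-0.11, 28, 38), (-0.08, 25, 37), (-0.02, 28, 43), (0.01, 27, 36), (0.22, 23, 29), (0.25, 20, 29), (0.28, 28, 30), (0.82, 28, 32), (0.94, 23, 28), (1.0, 28, 29), (1.12, 28, 29), (1.15, 18, 28), (1.24, 15, 33), (1.27, 25, 33), (1.45, 27, 181), (1.48, 27, 181), (1.51, 8, 190), (1.54, 8, 190)]
```

Call:
drive_tool(claw=[0,0,0], linear=[[0,0,0],[0.16,0.03,-0.24],[0.34,0.03,-0.47]], yaw=[0,0,0], force=20)

```text
time_s: 17.35
position: [0.6533, -0.0819, 0.1741]
tcp_rot: [[-0.973, 0.233, 0.004], [0.233, 0.973, -0.002], [-0.004, -0.001, -1.0]]
wrist_force: [8.8, -2.4, -6.4]
finger_gap: 0.0261
grip_force: 20.0
```

Call:
drive_tool(claw=[0,0], linear=[[0.18,0,-0.22],[0.38,0,-0.44]], yaw=[0,0])

```text
time_s: 17.52
position: [0.6488, -0.0808, 0.1775]
tcp_rot: [[-0.973, 0.233, 0.001], [0.233, 0.973, -0.001], [-0.001, -0.001, -1.0]]
wrist_force: [7.7, -0.6, -6.9]
finger_gap: 0.0263
grip_force: 20.0
```

```bash
python3 m.py -1
```

```text
17.52 th 0.833 rad 0.0569 M 0.585 Frad 1.0 Fy 1.1
```

Call:
drive_tool(claw=[0,0], linear=[[0.43,0,-0.4],[0.89,0,-0.75]], yaw=[0,0])

```text
time_s: 17.68
position: [0.6391, -0.0785, 0.1838]
tcp_rot: [[-0.972, 0.233, -0.002], [0.233, 0.972, -0.0], [0.002, -0.001, -1.0]]
wrist_force: [6.7, -1.3, -10.6]
finger_gap: 0.0257
grip_force: 20.0
```

```bash
python3 m.py -1
```

```text
17.68 th 0.626 rad 0.0550 M 0.647 Frad -4.6 Fy 0.3
```

Call:
drive_tool(claw=[0,0], linear=[[0.49,0,-0.3],[1.02,0,-0.56]], yaw=[0,0])

```text
time_s: 17.85
position: [0.6288, -0.076, 0.1887]
tcp_rot: [[-0.972, 0.233, -0.003], [0.233, 0.972, 0.0], [0.003, -0.0, -1.0]]
wrist_force: [7.2, -0.2, -12.2]
finger_gap: 0.0258
grip_force: 20.0
```

```bash
python3 m.py -1
```

```text
17.85 th 0.413 rad 0.0541 M 0.615 Frad -8.4 Fy 1.4
```

Call:
drive_tool(claw=[0,0], linear=[[0.54,0,-0.2],[1.11,0,-0.34]], yaw=[0,0])

```text
time_s: 18.02
position: [0.6183, -0.0735, 0.192]
tcp_rot: [[-0.972, 0.233, -0.002], [0.233, 0.972, -0.0], [0.001, -0.0, -1.0]]
wrist_force: [9.0, -1.1, -11.3]
finger_gap: 0.0257
grip_force: 20.0
```

```bash
python3 m.py -1
```

```text
18.02 th 0.203 rad 0.0539 M 0.601 Frad -9.2 Fy 1.0
```

Call:
drive_tool(claw=[0,0], linear=[[0.57,0,-0.09],[1.15,0,-0.12]], yaw=[0,0])

```text
time_s: 18.18
position: [0.6082, -0.071, 0.1946]
tcp_rot: [[-0.972, 0.233, 0.002], [0.233, 0.972, -0.001], [-0.002, -0.0, -1.0]]
wrist_force: [9.2, -0.9, -6.6]
finger_gap: 0.0258
grip_force: 20.0
```

```bash
python3 m.py -1
```

```text
18.18 th 0.007 rad 0.0554 M 0.510 Frad -6.5 Fy 1.2
```

Call:
drive_tool(claw=[0,0], linear=[[0.58,0,0.03],[1.15,0,0.12]], yaw=[0,0])

```text
time_s: 18.35
position: [0.599, -0.0688, 0.1963]
tcp_rot: [[-0.972, 0.233, 0.007], [0.233, 0.972, -0.002], [-0.008, -0.0, -1.0]]
wrist_force: [10.8, -2.0, 1.7]
finger_gap: 0.026
grip_force: 20.0
```

```bash
python3 m.py -1
```

```text
18.35 th -0.160 rad 0.0578 M 0.645 Frad -0.0 Fy 0.6
```

Call:
drive_tool(claw=[0,0], linear=[[0.56,0,0.14],[1.11,0,0.34]], yaw=[0,0])

```text
time_s: 18.52
position: [0.5903, -0.0667, 0.1966]
tcp_rot: [[-0.972, 0.233, 0.014], [0.233, 0.972, -0.003], [-0.014, -0.0, -1.0]]
wrist_force: [10.1, -1.1, 10.8]
finger_gap: 0.0257
grip_force: 20.0
```

```bash
python3 m.py -1; python3 spot.py 3|tail -1
```

```text
18.52 th -0.308 rad 0.0603 M 0.776 Frad 7.2 Fy 1.2
spot [(-0.44, 21, 31), (-0.41, 22, 31), (-0.32, 22, 31), (-0.29, 22, 30), (-0.26, 26, 29), (-0.23, 21, 26), (-0.2, 15, 28), (-0.17, 15, 28), (-0.14, 21, 27), (0.58, 24, 180), (0.64, 26, 183), (1.84, 20, 119), (1.9, 25, 122), (1.93, 26, 121), (2.23, 25, 87), (2.26, 27, 86), (2.29, 27, 84), (2.38, 20, 80)]
```

```bash
python3 -c "
import cv2,numpy as np
f=lambda n:cv2.resize(cv2.imread(n)[160:290,190:310],(390,422),interpolation=cv2.INTER_CUBIC)
cv2.imwrite('pics/s3z.png',np.hstack([f('pics/s1.png'),f('pics/s3.png')]))
a=cv2.cvtColor(cv2.imread('pics/s1.png'),6)[215:285,215:300].astype(np.float32);b=cv2.cvtColor(cv2.imread('pics/s3.png'),6)[215:285,215:300].astype(np.float32)
print(cv2.phaseCorrelate(a,b))"
```

```text
((0.27035016349274343, 0.04153059976482609), 0.6904782233414827)
```

View pics/s3z.png

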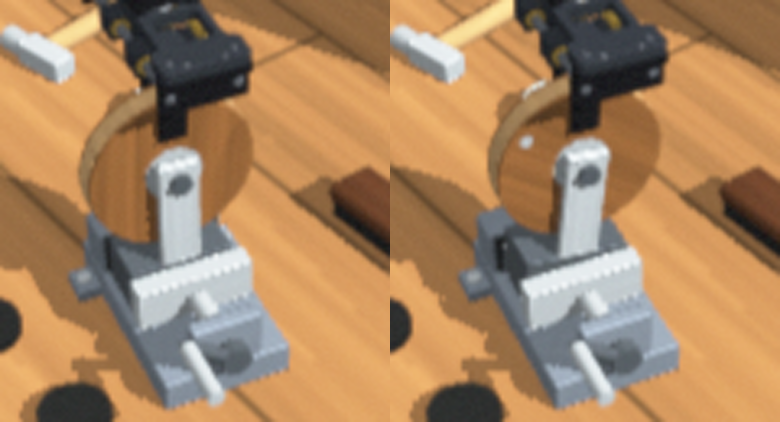

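The right half shows the stand has tipped towards -x (bolt moved from (180,185) to (198,185), cheek leaning about 7°), while the vise hasn't moved. I'll push it back upright with the same grip, release and check, then use lighter pushes near the wheel's sides.

Call:
drive_tool(claw=[0,0,0,0,0,0,0,0], linear=[[-0.4,0,0],[-0.8,0,0.05],[-1.2,0,0.1],[-1.6,0,0.15],[-2.0,0,0.2],[-2.4,0,0.25],[-2.8,0,0.3],[-2.8,0,0.3]], yaw=[0,0,0,0,0,0,0,0])

```text
time_s: 19.23
position: [0.613, -0.0721, 0.1914]
tcp_rot: [[-0.973, 0.233, -0.001], [0.233, 0.973, -0.0], [0.001, -0.0, -1.0]]
wrist_force: [-1.0, 1.4, 8.3]
finger_gap: 0.0259
grip_force: 20.0
```

```bash
cat > tilt.py <<'E'
import sys,cv2,numpy as np
from h import *
from cell import env
# bolt head (dark ellipse) on the light cheek: image shift of the cheek vs the upright s1 picture
def bolt(im,ref=cv2.cvtColor(cv2.imread("pics/s1.png"),cv2.COLOR_BGR2GRAY)):
    t=ref[205:238,234:256]
    g=cv2.cvtColor(im,cv2.COLOR_RGB2GRAY)[195:248,215:275]; r=cv2.matchTemplate(g,t,cv2.TM_CCOEFF_NORMED); _,v,_,p=cv2.minMaxLoc(r)
    return p[0]+215-234,p[1]+195-205,round(v,2)
if __name__=="__main__":
    im=env.get_image("scene")["image"]; cv2.imwrite(f"pics/s{sys.argv[1]}.png",im[:,:,::-1])
    for n in ("scene0","s1","s2","s3"): print(n,bolt(cv2.imread(f"pics/{n}.png")[:,:,::-1].copy()))
    print("now",bolt(im))
    from spot import spot; spot(im,np.array([.608,-.07,.158]))
E
python3 tilt.py 4;python3 st.py 0 1 0
```

```text
scene0 (1, 2, 0.98)
s1 (0, 0, 1.0)
s2 (0, 0, 1.0)
s3 (5, -3, 0.86)
now (0, 0, 0.99)
spot [(-0.05, 11, 30), (-0.02, 13, 30), (0.01, 39, 28), (0.04, 23, 28), (0.07, 23, 29), (0.1, 20, 29), (0.13, 18, 28), (0.16, 18, 28), (0.19, 26, 25), (0.22, 46, 25), (0.25, 49, 24), (0.97, 40, 179), (1.0, 21, 186), (1.06, 44, 176)]
t 19.28 th 0.102 phi 0.102 rad 0.0525 y -0.0009 F(XYZ) -1.38 -0.09 8.18 sd [0. 0. 0.] MF -0.1157 gap 0.0260 grip 20.0
```

Upright again, spot at about 1.0. From here I only push downward at the sides (+ on the +x side, − on the −x side), with a 10 N grip.

Call:
drive_tool(claw=[4.5,4.5,4.5,4.5,4.5,4.5,0,0,0,0,0,0], linear=[[0,0,0],[0,0,0],[0,0,0],[-1,0,-0.1],[-2.24,0,-0.05],[-2.24,0,-0.05],[-2.24,0,-0.05],[-2.24,0,-0.05],[-2.24,0,-0.05],[-2.24,0,-0.05],[-2.24,0,-0.05],[-2.24,0,-0.05]], yaw=[0,0,0,0,0,0,0,0,0,0,0,0], force=10)

```text
time_s: 20.28
position: [0.6345, -0.0772, 0.1901]
tcp_rot: [[-0.973, 0.233, -0.001], [0.233, 0.973, -0.0], [0.001, -0.0, -1.0]]
wrist_force: [-0.7, -1.2, -0.7]
finger_gap: 0.0262
grip_force: 10.0
```

```bash
sed -i '/for n in ("scene0"/d' tilt.py; python3 st.py 0 1 0; python3 tilt.py 5
```

```text
t 20.28 th 0.494 phi 0.494 rad 0.0578 y -0.0010 F(XYZ) -0.36 -1.35 -0.70 sd [0. 0. 0.] MF 0.0010 gap 0.0262 grip 10.0
now (0, 0, 0.99)
spot [(0.34, 38, 31), (0.37, 11, 30), (0.4, 23, 29), (0.43, 28, 30), (0.46, 29, 28), (0.49, 36, 30), (0.52, 19, 25), (0.55, 15, 26), (0.58, 18, 28), (0.61, 25, 29), (0.64, 33, 30), (0.67, 35, 30), (0.7, 32, 28), (0.94, 55, 161), (0.97, 39, 174), (1.0, 19, 182), (1.06, 44, 175)]
```

Call:
drive_tool(claw=[0,0,0], linear=[[-0.49,0,0.3],[-0.96,0,0.65],[-1.38,0,1.05]], yaw=[0,0,0])

```text
time_s: 20.58
position: [0.649, -0.0808, 0.1804]
tcp_rot: [[-0.973, 0.233, 0.001], [0.233, 0.973, -0.001], [-0.001, -0.001, -1.0]]
wrist_force: [-2.0, -1.2, 4.0]
finger_gap: 0.0261
grip_force: 10.0
```

```bash
python3 m.py 1
```

```text
20.58 th 0.800 rad 0.0591 M -0.241 Frad 1.6 Fy -1.7
```

Call:
drive_tool(claw=[0], linear=[[-0.38,0,0.44]], yaw=[0])

```text
time_s: 20.67
position: [0.6532, -0.0818, 0.176]
tcp_rot: [[-0.973, 0.233, 0.002], [0.233, 0.973, -0.001], [-0.002, -0.0, -1.0]]
wrist_force: [-1.3, -2.4, 4.6]
finger_gap: 0.0261
grip_force: 10.0
```

```bash
python3 m.py 1
```

```text
20.67 th 0.903 rad 0.0595 M -0.241 Frad 2.2 Fy -2.7
```

Call:
drive_tool(claw=[0], linear=[[-0.34,0,0.47]], yaw=[0])

```text
time_s: 20.75
position: [0.6568, -0.0826, 0.1713]
tcp_rot: [[-0.973, 0.233, 0.003], [0.233, 0.973, -0.001], [-0.003, -0.0, -1.0]]
wrist_force: [-0.8, -2.6, 5.8]
finger_gap: 0.0262
grip_force: 10.0
```

```bash
python3 m.py 1
```

```text
20.75 th 1.003 rad 0.0597 M -0.295 Frad 3.0 Fy -2.7
```

Call:
drive_tool(claw=[0], linear=[[-0.29,0,0.5]], yaw=[0])

```text
time_s: 20.83
position: [0.6597, -0.0834, 0.1663]
tcp_rot: [[-0.973, 0.233, 0.003], [0.233, 0.973, -0.001], [-0.003, -0.0, -1.0]]
wrist_force: [0.5, -2.5, 4.9]
finger_gap: 0.0261
grip_force: 10.0
```

```bash
python3 m.py 1
```

```text
20.83 th 1.101 rad 0.0598 M -0.231 Frad 3.1 Fy -2.3
```

Call:
drive_tool(claw=[0], linear=[[-0.24,0,0.53]], yaw=[0])

```text
time_s: 20.92
position: [0.6622, -0.0839, 0.1611]
tcp_rot: [[-0.973, 0.233, 0.004], [0.233, 0.973, -0.001], [-0.004, -0.0, -1.0]]
wrist_force: [0.5, -1.8, 4.9]
finger_gap: 0.0261
grip_force: 10.0
```

```bash
python3 m.py 1; python3 tilt.py 6
```

```text
20.92 th 1.197 rad 0.0601 M -0.253 Frad 2.6 Fy -1.6
now (0, 0, 0.95)
spot [(-0.05, 18, 60), (-0.02, 20, 59), (0.58, 23, 33), (0.61, 23, 33), (0.64, 20, 29), (0.73, 20, 29), (1.15, 17, 29), (1.18, 25, 29), (1.24, 16, 30), (1.27, 17, 30), (1.36, 14, 29), (1.39, 25, 30), (1.42, 19, 30), (1.45, 12, 68), (1.48, 12, 68), (1.51, 11, 149), (1.54, 11, 149), (1.57, 24, 179)]
```

Call:
drive_tool(claw=[4.5,4.5,4.5,4.5,4.5,4.5,0,0,0,0,0,0], linear=[[0,-0.02,0],[0,-0.02,0],[0,-0.02,0],[0.53,-0.02,-1.03],[1.67,-0.02,-2.34],[2.62,-0.02,-2.99],[2.62,-0.02,-2.99],[2.62,-0.02,-2.99],[2.62,-0.02,-2.99],[2.62,-0.02,-2.99],[2.62,-0.02,-2.99],[2.62,-0.02,-2.99]], yaw=[0,0,0,0,0,0,0,0,0,0,0,0])

```text
time_s: 21.97
position: [0.6347, -0.0774, 0.1897]
tcp_rot: [[-0.972, 0.233, -0.001], [0.233, 0.972, 0.0], [0.001, -0.0, -1.0]]
wrist_force: [-0.7, -0.3, 0.5]
finger_gap: 0.0259
grip_force: 10.0
```

```bash
python3 tilt.py 7; echo "# reg" >> log2.txt; python3 m.py 0
```

```text
now (0, 0, 0.99)
spot [(0.34, 21, 32), (0.37, 28, 30), (0.4, 37, 29), (0.43, 35, 29), (0.46, 29, 29), (0.49, 30, 27), (0.52, 27, 28), (0.55, 21, 28), (0.58, 26, 31), (0.61, 22, 30), (0.64, 21, 28), (0.67, 31, 27), (0.7, 25, 26), (1.51, 18, 186), (1.54, 18, 186), (1.57, 14, 188), (1.6, 21, 183), (1.63, 55, 173)]
22.02 th 0.502 rad 0.0576 M -0.050 Frad -0.3 Fy 0.2
```

Call:
drive_tool(claw=[0,0,0], linear=[[-0.49,0,0.3],[-0.96,0,0.65],[-1.38,0,1.05]], yaw=[0,0,0])

```text
time_s: 22.27
position: [0.6491, -0.0808, 0.1801]
tcp_rot: [[-0.973, 0.233, 0.001], [0.233, 0.973, -0.0], [-0.001, -0.0, -1.0]]
wrist_force: [-2.5, -1.1, 4.4]
finger_gap: 0.026
grip_force: 10.0
```

```bash
python3 m.py 1
```

```text
22.27 th 0.804 rad 0.0590 M -0.276 Frad 1.4 Fy -1.6
```

Call:
drive_tool(claw=[0], linear=[[-0.38,0,0.44]], yaw=[0])

```text
time_s: 22.35
position: [0.6532, -0.0818, 0.1758]
tcp_rot: [[-0.973, 0.233, 0.002], [0.233, 0.973, -0.001], [-0.002, -0.0, -1.0]]
wrist_force: [-1.7, -0.8, 5.8]
finger_gap: 0.0258
grip_force: 10.0
```

```bash
python3 m.py 1
```

```text
22.35 th 0.906 rad 0.0593 M -0.328 Frad 2.4 Fy -1.2
```

Call:
drive_tool(claw=[0], linear=[[-0.34,0,0.47]], yaw=[0])

```text
time_s: 22.43
position: [0.6568, -0.0827, 0.1713]
tcp_rot: [[-0.973, 0.233, 0.002], [0.233, 0.973, -0.001], [-0.003, -0.0, -1.0]]
wrist_force: [-1.6, -0.1, 5.8]
finger_gap: 0.0259
grip_force: 10.0
```

```bash
python3 m.py 1
```

```text
22.43 th 1.004 rad 0.0597 M -0.342 Frad 1.8 Fy -0.5
```

Call:
drive_tool(claw=[0], linear=[[-0.29,0,0.5]], yaw=[0])

```text
time_s: 22.52
position: [0.6599, -0.0835, 0.1665]
tcp_rot: [[-0.973, 0.233, 0.003], [0.233, 0.973, -0.001], [-0.003, -0.0, -1.0]]
wrist_force: [-1.5, -0.3, 6.1]
finger_gap: 0.0262
grip_force: 10.0
```

```bash
python3 m.py 1
```

```text
22.52 th 1.100 rad 0.0601 M -0.365 Frad 1.5 Fy -0.6
```

Call:
drive_tool(claw=[0], linear=[[-0.24,0,0.53]], yaw=[0])

```text
time_s: 22.6
position: [0.6625, -0.0841, 0.1614]
tcp_rot: [[-0.973, 0.233, 0.004], [0.233, 0.973, -0.001], [-0.004, -0.0, -1.0]]
wrist_force: [0.6, -0.8, 6.2]
finger_gap: 0.0259
grip_force: 10.0
```

```bash
python3 m.py 1; python3 tilt.py 8
```

```text
22.60 th 1.195 rad 0.0605 M -0.335 Frad 3.0 Fy -0.6
now (0, 0, 0.96)
spot [(-0.05, 14, 61), (-0.02, 16, 59), (0.49, 21, 35), (0.55, 24, 34), (0.58, 23, 33), (0.7, 21, 27), (0.73, 25, 29), (1.09, 19, 30), (1.12, 17, 29), (1.15, 18, 28), (1.24, 11, 29), (1.27, 18, 28), (1.3, 18, 28), (1.33, 14, 29), (1.42, 19, 31), (2.05, 9, 183), (2.08, 8, 183), (2.11, 8, 193), (2.14, 9, 186)]
```

Call:
drive_tool(claw=[4.5,4.5,4.5,4.5,4.5,4.5,0,0,0,0,0,0], linear=[[0,-0.02,0],[0,-0.02,0],[0,-0.02,0],[0.53,-0.02,-1.03],[1.67,-0.02,-2.34],[2.62,-0.02,-2.99],[2.62,-0.02,-2.99],[2.62,-0.02,-2.99],[2.62,-0.02,-2.99],[2.62,-0.02,-2.99],[2.62,-0.02,-2.99],[2.62,-0.02,-2.99]], yaw=[0,0,0,0,0,0,0,0,0,0,0,0])

```text
time_s: 23.65
position: [0.6348, -0.0774, 0.1897]
tcp_rot: [[-0.973, 0.233, -0.001], [0.233, 0.973, 0.0], [0.001, 0.0, -1.0]]
wrist_force: [-1.4, 0.1, 0.5]
finger_gap: 0.0259
grip_force: 10.0
```

```bash
python3 tilt.py 9; python3 m.py 0
```

```text
now (0, 0, 0.99)
spot [(0.34, 22, 30), (0.37, 20, 31), (0.4, 13, 31), (0.43, 23, 29), (0.46, 29, 29), (0.52, 19, 30), (0.55, 13, 26), (0.58, 25, 28), (0.61, 20, 28), (0.64, 12, 29), (0.67, 23, 29), (0.7, 30, 27), (2.05, 28, 182), (2.08, 27, 181), (2.11, 7, 190), (2.14, 8, 192), (2.17, 13, 188), (2.2, 26, 181)]
23.70 th 0.504 rad 0.0577 M -0.061 Frad -0.2 Fy 0.5
```

Call:
drive_tool(claw=[0,0,0], linear=[[-0.49,0,0.3],[-0.96,0,0.65],[-1.38,0,1.05]], yaw=[0,0,0])

```text
time_s: 23.95
position: [0.6491, -0.0809, 0.1803]
tcp_rot: [[-0.973, 0.233, 0.001], [0.233, 0.973, 0.0], [-0.001, 0.0, -1.0]]
wrist_force: [-2.3, 1.0, 6.0]
finger_gap: 0.0261
grip_force: 10.0
```

```bash
python3 m.py 1
```

```text
23.95 th 0.802 rad 0.0591 M -0.354 Frad 2.4 Fy 0.4
```

Call:
drive_tool(claw=[0], linear=[[-0.38,0,0.44]], yaw=[0])

```text
time_s: 24.03
position: [0.6533, -0.0819, 0.1761]
tcp_rot: [[-0.973, 0.233, 0.002], [0.233, 0.973, -0.0], [-0.002, 0.0, -1.0]]
wrist_force: [-2.3, 0.8, 6.1]
finger_gap: 0.0255
grip_force: 10.0
```

```bash
python3 m.py 1
```

```text
24.03 th 0.903 rad 0.0596 M -0.378 Frad 1.9 Fy 0.2
```

Call:
drive_tool(claw=[0], linear=[[-0.34,0,0.47]], yaw=[0])

```text
time_s: 24.12
position: [0.6569, -0.0827, 0.1717]
tcp_rot: [[-0.973, 0.233, 0.003], [0.233, 0.973, -0.0], [-0.003, 0.0, -1.0]]
wrist_force: [-1.9, -0.1, 6.5]
finger_gap: 0.0259
grip_force: 10.0
```

```bash
python3 m.py 1
```

```text
24.12 th 1.000 rad 0.0600 M -0.386 Frad 1.9 Fy -0.5
```

Call:
drive_tool(claw=[0], linear=[[-0.29,0,0.5]], yaw=[0])

```text
time_s: 24.2
position: [0.6601, -0.0835, 0.1669]
tcp_rot: [[-0.973, 0.233, 0.003], [0.233, 0.973, -0.001], [-0.004, 0.0, -1.0]]
wrist_force: [-1.2, 1.3, 7.2]
finger_gap: 0.0259
grip_force: 10.0
```

```bash
python3 m.py 1
```

```text
24.20 th 1.095 rad 0.0604 M -0.431 Frad 2.0 Fy 0.9
```

Call:
drive_tool(claw=[0], linear=[[-0.24,0,0.53]], yaw=[0])

```text
time_s: 24.28
position: [0.6628, -0.0841, 0.1619]
tcp_rot: [[-0.973, 0.233, 0.004], [0.233, 0.973, -0.001], [-0.004, 0.0, -1.0]]
wrist_force: [0.5, 0.4, 7.9]
finger_gap: 0.0259
grip_force: 10.0
```

```bash
python3 m.py 1; python3 tilt.py 10
```

```text
24.28 th 1.189 rad 0.0609 M -0.438 Frad 3.3 Fy 0.5
now (0, 0, 0.95)
spot [(-0.05, 11, 59), (-0.02, 14, 57), (0.64, 21, 28), (0.7, 18, 28), (0.76, 24, 31), (0.79, 27, 31), (0.97, 24, 32), (1.12, 18, 30), (1.15, 22, 30), (1.18, 6, 26), (1.21, 13, 26), (1.3, 27, 31), (1.33, 24, 30), (1.36, 23, 28), (1.39, 25, 30), (1.42, 18, 31)]
```

Call:
drive_tool(claw=[4.5,4.5,4.5,4.5,4.5,4.5,4.5,4.5,0,0,0,0,0,0], linear=[[0,0,0],[0,0,0],[0,0,0],[0.86,0,-1.5],[2.62,0,-2.99],[5.41,0,-3.7],[8.19,0,-2.99],[8.19,0,-2.99],[8.19,0,-2.99],[8.19,0,-2.99],[8.19,0,-2.99],[8.19,0,-2.99],[8.19,0,-2.99],[8.19,0,-2.99]], yaw=[0,0,0,0,0,0,0,0,0,0,0,0,0,0])

```text
time_s: 25.5
position: [0.582, -0.0646, 0.1906]
tcp_rot: [[-0.973, 0.233, 0.002], [0.233, 0.973, 0.0], [-0.001, 0.001, -1.0]]
wrist_force: [2.8, 1.7, -0.7]
finger_gap: 0.0257
grip_force: 10.0
```

```bash
sed -i 's/<2.6 and out\[k,1\]<60/<2.85 and out[k,1]<60 and out[k,2]>140/' spot.py; python3 tilt.py 11; python3 m.py 0
```

```text
now (0, 0, 0.99)
spot [(-2.84, 15, 196), (-2.81, 29, 185)]
25.55 th -0.477 rad 0.0578 M 0.091 Frad -1.4 Fy 1.4
```

Call:
drive_tool(claw=[0,0,0], linear=[[0.49,0,0.3],[0.96,0,0.65],[1.38,0,1.05]], yaw=[0,0,0])

```text
time_s: 25.8
position: [0.568, -0.0613, 0.1811]
tcp_rot: [[-0.973, 0.233, 0.003], [0.233, 0.973, -0.0], [-0.003, 0.0, -1.0]]
wrist_force: [2.5, 2.3, 5.0]
finger_gap: 0.026
grip_force: 10.0
```

```bash
python3 m.py -1
```

```text
25.80 th -0.775 rad 0.0586 M 0.286 Frad 2.2 Fy 2.8
```

Call:
drive_tool(claw=[0], linear=[[0.38,0,0.44]], yaw=[0])

```text
time_s: 25.88
position: [0.5639, -0.0603, 0.1765]
tcp_rot: [[-0.973, 0.233, 0.002], [0.233, 0.973, 0.0], [-0.002, 0.001, -1.0]]
wrist_force: [2.4, 1.3, 6.4]
finger_gap: 0.026
grip_force: 10.0
```

```bash
python3 m.py -1
```

```text
25.88 th -0.881 rad 0.0586 M 0.365 Frad 2.5 Fy 1.9
```

Call:
drive_tool(claw=[0], linear=[[0.34,0,0.47]], yaw=[0])

```text
time_s: 25.97
position: [0.5604, -0.0594, 0.1717]
tcp_rot: [[-0.973, 0.233, 0.001], [0.233, 0.973, 0.0], [-0.001, 0.0, -1.0]]
wrist_force: [1.2, 2.4, 5.7]
finger_gap: 0.026
grip_force: 10.0
```

```bash
python3 m.py -1
```

```text
25.97 th -0.983 rad 0.0587 M 0.298 Frad 2.7 Fy 2.6
```

Call:
drive_tool(claw=[0], linear=[[0.29,0,0.5]], yaw=[0])

```text
time_s: 26.05
position: [0.5574, -0.0587, 0.1667]
tcp_rot: [[-0.973, 0.233, 0.001], [0.233, 0.973, 0.0], [-0.001, 0.001, -1.0]]
wrist_force: [0.8, 2.6, 6.9]
finger_gap: 0.0258
grip_force: 10.0
```

```bash
python3 m.py -1
```

```text
26.05 th -1.084 rad 0.0587 M 0.362 Frad 3.1 Fy 2.7
```

Call:
drive_tool(claw=[0], linear=[[0.24,0,0.53]], yaw=[0])

```text
time_s: 26.13
position: [0.5549, -0.0581, 0.1613]
tcp_rot: [[-0.973, 0.233, 0.001], [0.233, 0.973, 0.0], [-0.001, 0.001, -1.0]]
wrist_force: [0.2, 2.1, 8.0]
finger_gap: 0.0261
grip_force: 10.0
```

```bash
python3 m.py -1; python3 tilt.py 12
```

```text
26.13 th -1.185 rad 0.0587 M 0.429 Frad 3.3 Fy 2.0
now (0, 0, 0.98)
spot [(-2.84, 13, 195), (-2.81, 23, 182), (2.05, 15, 183), (2.08, 14, 185), (2.11, 7, 195), (2.14, 8, 188), (2.17, 24, 184)]
```

Call:
drive_tool(claw=[4.5,4.5,4.5,4.5,4.5,4.5,0,0,0,0,0,0], linear=[[0,0.04,0],[0,0.04,0],[0,0.04,0],[-0.53,0.04,-1.03],[-1.67,0.04,-2.34],[-2.62,0.04,-2.99],[-2.62,0.04,-2.99],[-2.62,0.04,-2.99],[-2.62,0.04,-2.99],[-2.62,0.04,-2.99],[-2.62,0.04,-2.99],[-2.62,0.04,-2.99]], yaw=[0,0,0,0,0,0,0,0,0,0,0,0])

```text
time_s: 27.18
position: [0.5801, -0.0641, 0.1894]
tcp_rot: [[-0.973, 0.233, -0.002], [0.233, 0.973, 0.0], [0.002, -0.0, -1.0]]
wrist_force: [0.4, -1.0, -1.6]
finger_gap: 0.0264
grip_force: 10.0
```

```bash
python3 tilt.py 13; python3 m.py 0
```

```text
now (0, 0, 1.0)
spot [(-2.84, 13, 194), (-2.81, 23, 180), (1.99, 55, 171), (2.02, 11, 184), (2.05, 7, 201), (2.08, 5, 196), (2.11, 4, 193), (2.14, 34, 179)]
27.23 th -0.516 rad 0.0577 M -0.088 Frad -1.8 Fy -0.9
```

Call:
drive_tool(claw=[0,0,0], linear=[[0.49,0,0.3],[0.96,0,0.65],[1.38,0,1.05]], yaw=[0,0,0])

```text
time_s: 27.48
position: [0.5692, -0.0615, 0.1821]
tcp_rot: [[-0.972, 0.233, 0.006], [0.233, 0.973, -0.002], [-0.006, -0.0, -1.0]]
wrist_force: [2.5, -1.9, 6.6]
finger_gap: 0.026
grip_force: 10.0
```

```bash
python3 m.py -1
```

```text
27.48 th -0.748 rad 0.0586 M 0.388 Frad 2.9 Fy -1.3
```

Call:
drive_tool(claw=[0], linear=[[0.38,0,0.44]], yaw=[0])

```text
time_s: 27.57
position: [0.5651, -0.0605, 0.1778]
tcp_rot: [[-0.973, 0.233, 0.005], [0.233, 0.973, -0.001], [-0.005, -0.0, -1.0]]
wrist_force: [1.0, -0.4, 7.1]
finger_gap: 0.0256
grip_force: 10.0
```

```bash
python3 m.py -1
```

```text
27.57 th -0.851 rad 0.0586 M 0.351 Frad 3.9 Fy -0.1
```

Call:
drive_tool(claw=[0], linear=[[0.34,0,0.47]], yaw=[0])

```text
time_s: 27.65
position: [0.5616, -0.0596, 0.1731]
tcp_rot: [[-0.973, 0.233, 0.005], [0.233, 0.973, -0.001], [-0.005, -0.0, -1.0]]
wrist_force: [-0.3, -2.1, 7.1]
finger_gap: 0.0264
grip_force: 10.0
```

```bash
python3 m.py -1
```

```text
27.65 th -0.953 rad 0.0585 M 0.343 Frad 4.0 Fy -2.1
```

Call:
drive_tool(claw=[0], linear=[[0.29,0,0.5]], yaw=[0])

```text
time_s: 27.73
position: [0.5586, -0.0589, 0.1681]
tcp_rot: [[-0.973, 0.233, 0.004], [0.233, 0.973, -0.001], [-0.004, -0.0, -1.0]]
wrist_force: [0.1, 0.0, 7.3]
finger_gap: 0.0263
grip_force: 10.0
```

```bash
python3 m.py -1
```

```text
27.73 th -1.053 rad 0.0584 M 0.370 Frad 3.6 Fy 0.1
```

Call:
drive_tool(claw=[0], linear=[[0.24,0,0.53]], yaw=[0])

```text
time_s: 27.82
position: [0.5561, -0.0583, 0.1627]
tcp_rot: [[-0.973, 0.233, 0.004], [0.233, 0.973, -0.001], [-0.004, -0.0, -1.0]]
wrist_force: [-0.6, -1.3, 7.1]
finger_gap: 0.0263
grip_force: 10.0
```

```bash
python3 m.py -1; python3 tilt.py 14
```

```text
27.82 th -1.155 rad 0.0583 M 0.371 Frad 3.1 Fy -1.4
now (0, 0, 0.98)
spot [(-2.84, 14, 195), (-2.81, 24, 180), (1.57, 7, 191), (1.6, 6, 189), (1.63, 22, 187)]
```

Run:
```python
import numpy as np
from scipy.optimize import least_squares
S=[(1,1.0,1.57,[(.8,-.241),(.903,-.241),(1.003,-.295),(1.101,-.231),(1.197,-.253)]),
(1,1.57,2.12,[(.804,-.276),(.906,-.328),(1.004,-.342),(1.1,-.365),(1.195,-.335)]),
(1,2.12,2.65,[(.802,-.354),(.903,-.378),(1.0,-.386),(1.095,-.431),(1.189,-.438)]),
(-1,2.65,2.11,[(.775,.286),(.881,.365),(.983,.298),(1.084,.362),(1.185,.429)]),
(-1,2.07,1.6,[(.748,.388),(.851,.351),(.953,.343),(1.053,.370),(1.155,.371)])]
s,p,M=[],[],[]
for d,a,b,L in S:
    for t,m in L: s.append(d);p.append(a+(b-a)*(t-.5)/.7);M.append(m)
s,p,M=map(np.array,(s,p,M))
for name,f,x0 in (("amp .12",lambda x:-s*x[0]+.12*np.sin(np.pi+x[1]-p)*1-M,[.33,2.2]),("amp free",lambda x:-s*x[0]+x[2]*np.sin(x[1]-p)-M,[.33,2.2,.12])):
    if name=="amp .12": f=lambda x:-s*x[0]+.12*np.sin(x[1]-p)-M
    r=least_squares(f,x0,loss="soft_l1",f_scale=.03); c=np.linalg.inv(r.jac.T@r.jac)*np.mean(f(r.x)**2); print(name,r.x,np.sqrt(np.diag(c)),np.std(f(r.x)))
for d in (1,-1):
    k=s==d; f=lambda x:-d*x[0]+.12*np.sin(x[1]-p[k])-M[k]; r=least_squares(f,[.33,2.2]); print(d,r.x)
```

```text
amp .12 [0.33977579 2.08787426] [0.00929963 0.08433867] 0.031818929348891196
amp free [0.34005846 2.08285525 0.13020562] [0.00933711 0.07866286 0.02197558] 0.031772214653676904
1 [0.33432825 2.03184285]
-1 [0.25250317 3.13974864]
```

Fit: heavy side down when the spot is at ~2.1-2.2 rad. I'll add one independent check, with small strokes across the top, where a hub-x error cancels. First, bring the spot to about 2.0.

Call:
drive_tool(claw=[4.5,4.5,4.5,4.5,4.5,4.5,4.5,4.5,0,0,0,0,0,0], linear=[[0,-0.02,0],[0,-0.02,0],[0,-0.02,0],[-0.86,-0.02,-1.5],[-2.62,-0.02,-2.99],[-5.41,-0.02,-3.7],[-8.19,-0.02,-2.99],[-8.19,-0.02,-2.99],[-8.19,-0.02,-2.99],[-8.19,-0.02,-2.99],[-8.19,-0.02,-2.99],[-8.19,-0.02,-2.99],[-8.19,-0.02,-2.99],[-8.19,-0.02,-2.99]], yaw=[0,0,0,0,0,0,0,0,0,0,0,0,0,0])

```text
time_s: 29.03
position: [0.634, -0.0772, 0.1902]
tcp_rot: [[-0.973, 0.233, -0.001], [0.233, 0.973, 0.0], [0.001, -0.0, -1.0]]
wrist_force: [-2.6, -0.2, -0.7]
finger_gap: 0.0257
grip_force: 10.0
```

Call:
drive_tool(claw=[0,0,0], linear=[[-0.49,0,0.3],[-0.96,0,0.65],[-1.38,0,1.05]], yaw=[0,0,0])

```text
time_s: 29.28
position: [0.6491, -0.0808, 0.1806]
tcp_rot: [[-0.973, 0.233, 0.001], [0.233, 0.973, -0.0], [-0.001, -0.0, -1.0]]
wrist_force: [-2.2, -0.3, 5.0]
finger_gap: 0.0258
grip_force: 10.0
```

```bash
python3 m.py 1
```

```text
29.28 th 0.798 rad 0.0593 M -0.301 Frad 2.0 Fy -0.8
```

Call:
drive_tool(claw=[0], linear=[[-0.38,0,0.44]], yaw=[0])

```text
time_s: 29.37
position: [0.6534, -0.0818, 0.1762]
tcp_rot: [[-0.973, 0.233, 0.002], [0.233, 0.973, -0.001], [-0.003, -0.0, -1.0]]
wrist_force: [-1.7, -1.2, 5.5]
finger_gap: 0.0261
grip_force: 10.0
```

```bash
python3 m.py 1
```

```text
29.37 th 0.902 rad 0.0597 M -0.306 Frad 2.4 Fy -1.6
```

Call:
drive_tool(claw=[0], linear=[[-0.34,0,0.47]], yaw=[0])

```text
time_s: 29.45
position: [0.657, -0.0827, 0.1717]
tcp_rot: [[-0.973, 0.233, 0.003], [0.233, 0.973, -0.001], [-0.003, -0.0, -1.0]]
wrist_force: [-1.5, -0.4, 5.5]
finger_gap: 0.0261
grip_force: 10.0
```

```bash
python3 m.py 1; python3 tilt.py 15
```

```text
29.45 th 1.000 rad 0.0601 M -0.321 Frad 1.8 Fy -0.7
now (0, 0, 1.0)
spot [(-2.84, 15, 194), (-2.81, 26, 180), (1.93, 10, 191), (1.96, 7, 196), (1.99, 10, 188), (2.02, 21, 182)]
```

Call:
drive_tool(claw=[4.5,4.5,4.5,4.5,4.5,4.5,4.5,0,0,0,0,0,0,0], linear=[[0,0,0],[0,0,0],[0,0,0],[1.6,0,-1.65],[4.88,0,-2.67],[6.87,0,-2.32],[6.87,0,-2.32],[6.87,0,-2.32],[6.87,0,-2.32],[6.87,0,-2.32],[6.87,0,-2.32],[6.87,0,-2.32],[6.87,0,-2.32],[6.87,0,-2.32]], yaw=[0,0,0,0,0,0,0,0,0,0,0,0,0,0], force=9)

```text
time_s: 30.67
position: [0.5892, -0.0664, 0.1936]
tcp_rot: [[-0.973, 0.233, 0.001], [0.233, 0.973, -0.0], [-0.001, 0.0, -1.0]]
wrist_force: [2.8, 0.4, -1.7]
finger_gap: 0.0259
grip_force: 9.0
```

```bash
python3 m.py 0; python3 tilt.py 16
```

```text
30.67 th -0.339 rad 0.0577 M 0.110 Frad -2.5 Fy 1.0
now (0, 0, 1.0)
spot [(-2.84, 14, 194), (-2.81, 24, 181), (1.9, 58, 170), (1.93, 15, 181), (1.96, 9, 195), (1.99, 6, 194), (2.02, 4, 192), (2.05, 35, 177)]
```

Call:
drive_tool(claw=[0,0,0,0], linear=[[-0.55,0,-0.17],[-1.12,0,-0.29],[-1.7,0,-0.34],[-2.28,0,-0.34]], yaw=[0,0,0,0])

```text
time_s: 31.05
position: [0.6089, -0.0711, 0.1963]
tcp_rot: [[-0.973, 0.233, -0.007], [0.233, 0.973, 0.001], [0.007, -0.0, -1.0]]
wrist_force: [-6.6, 1.0, 0.1]
finger_gap: 0.0258
grip_force: 9.0
```

```bash
python3 m.py 1
```

```text
31.05 th 0.022 rad 0.0571 M -0.381 Frad -0.1 Fy -0.5
```

Call:
drive_tool(claw=[0], linear=[[-0.58,0,0.06]], yaw=[0])

```text
time_s: 31.13
position: [0.6147, -0.0725, 0.1959]
tcp_rot: [[-0.973, 0.233, -0.006], [0.233, 0.973, 0.001], [0.007, -0.0, -1.0]]
wrist_force: [-5.7, 1.9, 0.7]
finger_gap: 0.026
grip_force: 9.0
```

```bash
python3 m.py 1
```

```text
31.13 th 0.126 rad 0.0572 M -0.343 Frad -0.0 Fy 0.6
```

Call:
drive_tool(claw=[0], linear=[[-0.57,0,0.12]], yaw=[0])

```text
time_s: 31.22
position: [0.6204, -0.0739, 0.1951]
tcp_rot: [[-0.973, 0.233, -0.006], [0.233, 0.973, 0.001], [0.006, -0.0, -1.0]]
wrist_force: [-5.3, 1.9, 1.6]
finger_gap: 0.026
grip_force: 9.0
```

```bash
python3 m.py 1
```

```text
31.22 th 0.230 rad 0.0574 M -0.333 Frad 0.3 Fy 0.7
```

Call:
drive_tool(claw=[0], linear=[[-0.55,0,0.17]], yaw=[0])

```text
time_s: 31.3
position: [0.626, -0.0752, 0.1937]
tcp_rot: [[-0.973, 0.233, -0.005], [0.233, 0.973, 0.001], [0.005, -0.0, -1.0]]
wrist_force: [-5.6, 1.1, 2.3]
finger_gap: 0.026
grip_force: 9.0
```

```bash
python3 m.py 1; python3 tilt.py 17
```

```text
31.30 th 0.332 rad 0.0576 M -0.353 Frad 0.3 Fy -0.2
now (0, 0, 0.99)
spot [(-2.84, 15, 194), (-2.81, 31, 183), (2.44, 11, 181), (2.47, 10, 187), (2.5, 21, 187), (2.53, 35, 179), (2.56, 49, 177)]
```

Call:
drive_tool(claw=[0,0,0,0], linear=[[0.55,0,-0.17],[1.12,0,-0.29],[1.7,0,-0.34],[2.28,0,-0.34]], yaw=[0,0,0,0])

```text
time_s: 31.68
position: [0.6052, -0.0703, 0.1975]
tcp_rot: [[-0.973, 0.233, 0.003], [0.233, 0.973, -0.001], [-0.003, -0.0, -1.0]]
wrist_force: [5.7, -0.7, -3.1]
finger_gap: 0.0258
grip_force: 9.0
```

```bash
python3 m.py -1
```

```text
31.68 th -0.046 rad 0.0583 M 0.323 Frad -3.3 Fy 0.6
```

Call:
drive_tool(claw=[0], linear=[[0.58,0,0.06]], yaw=[0])

```text
time_s: 31.77
position: [0.5998, -0.0689, 0.1974]
tcp_rot: [[-0.973, 0.233, 0.004], [0.233, 0.973, -0.001], [-0.004, -0.0, -1.0]]
wrist_force: [6.4, -1.3, -3.0]
finger_gap: 0.0256
grip_force: 9.0
```

```bash
python3 m.py -1
```

```text
31.77 th -0.141 rad 0.0587 M 0.353 Frad -3.9 Fy 0.1
```

Call:
drive_tool(claw=[0], linear=[[0.57,0,0.12]], yaw=[0])

```text
time_s: 31.85
position: [0.5946, -0.0677, 0.1967]
tcp_rot: [[-0.973, 0.233, 0.005], [0.233, 0.973, -0.001], [-0.005, 0.0, -1.0]]
wrist_force: [6.6, -0.8, -2.4]
finger_gap: 0.026
grip_force: 9.0
```

```bash
python3 m.py -1
```

```text
31.85 th -0.233 rad 0.0591 M 0.347 Frad -3.8 Fy 0.7
```

Call:
drive_tool(claw=[0], linear=[[0.55,0,0.17]], yaw=[0])

```text
time_s: 31.93
position: [0.5896, -0.0665, 0.1955]
tcp_rot: [[-0.973, 0.233, 0.006], [0.233, 0.973, -0.001], [-0.006, 0.0, -1.0]]
wrist_force: [6.6, -1.3, -0.3]
finger_gap: 0.0259
grip_force: 9.0
```

```bash
python3 m.py -1; python3 tilt.py 18
```

```text
31.93 th -0.323 rad 0.0594 M 0.375 Frad -2.4 Fy 0.3
now (0, 0, 1.0)
spot [(-2.84, 13, 193), (-2.81, 25, 180), (1.9, 58, 169), (1.93, 15, 180), (1.96, 10, 193), (1.99, 7, 192), (2.02, 4, 191), (2.05, 35, 179)]
```

Call:
drive_tool(claw=[0,0,0,0], linear=[[-0.55,0,-0.17],[-1.12,0,-0.29],[-1.7,0,-0.34],[-2.28,0,-0.34]], yaw=[0,0,0,0])

```text
time_s: 32.32
position: [0.6088, -0.0711, 0.1973]
tcp_rot: [[-0.973, 0.233, -0.006], [0.233, 0.973, 0.001], [0.006, -0.0, -1.0]]
wrist_force: [-6.1, 1.0, 1.4]
finger_gap: 0.0259
grip_force: 9.0
```

```bash
python3 m.py 1
```

```text
32.32 th 0.019 rad 0.0581 M -0.360 Frad 1.3 Fy -0.4
```

Call:
drive_tool(claw=[0], linear=[[-0.58,0,0.06]], yaw=[0])

```text
time_s: 32.4
position: [0.6146, -0.0725, 0.1969]
tcp_rot: [[-0.973, 0.233, -0.006], [0.233, 0.973, 0.001], [0.006, -0.0, -1.0]]
wrist_force: [-5.0, 0.7, 2.1]
finger_gap: 0.0256
grip_force: 9.0
```

```bash
python3 m.py 1
```

```text
32.40 th 0.122 rad 0.0581 M -0.305 Frad 1.4 Fy -0.5
```

Call:
drive_tool(claw=[0], linear=[[-0.57,0,0.12]], yaw=[0])

```text
time_s: 32.48
position: [0.6203, -0.0738, 0.1958]
tcp_rot: [[-0.973, 0.233, -0.006], [0.233, 0.973, 0.001], [0.006, -0.0, -1.0]]
wrist_force: [-6.0, 1.8, 3.3]
finger_gap: 0.0257
grip_force: 9.0
```

```bash
python3 m.py 1
```

```text
32.48 th 0.225 rad 0.0580 M -0.395 Frad 1.8 Fy 0.3
```

Call:
drive_tool(claw=[0], linear=[[-0.55,0,0.17]], yaw=[0])

```text
time_s: 32.57
position: [0.6258, -0.0752, 0.1943]
tcp_rot: [[-0.973, 0.233, -0.005], [0.233, 0.973, 0.001], [0.005, -0.0, -1.0]]
wrist_force: [-5.3, 0.9, 4.6]
finger_gap: 0.0261
grip_force: 9.0
```

```bash
python3 m.py 1; python3 tilt.py 19
```

```text
32.57 th 0.326 rad 0.0581 M -0.380 Frad 2.6 Fy -0.3
now (0, 0, 1.0)
spot [(-2.84, 15, 194), (-2.81, 29, 182), (2.41, 57, 171), (2.44, 7, 189), (2.47, 6, 193), (2.5, 19, 188), (2.53, 35, 177), (2.56, 52, 174)]
```

Call:
drive_tool(claw=[0,0,0,0], linear=[[0.55,0,-0.17],[1.12,0,-0.29],[1.7,0,-0.34],[2.28,0,-0.34]], yaw=[0,0,0,0])

```text
time_s: 32.95
position: [0.6052, -0.0702, 0.1974]
tcp_rot: [[-0.973, 0.233, 0.003], [0.233, 0.973, -0.001], [-0.003, -0.0, -1.0]]
wrist_force: [5.9, -1.3, -3.5]
finger_gap: 0.026
grip_force: 9.0
```

```bash
python3 m.py -1
```

```text
32.95 th -0.047 rad 0.0583 M 0.344 Frad -3.8 Fy 0.1
```

Call:
drive_tool(claw=[0], linear=[[0.58,0,0.06]], yaw=[0])

```text
time_s: 33.03
position: [0.5997, -0.0689, 0.1972]
tcp_rot: [[-0.973, 0.233, 0.004], [0.233, 0.973, -0.001], [-0.004, -0.0, -1.0]]
wrist_force: [5.5, -1.5, -1.2]
finger_gap: 0.0259
grip_force: 9.0
```

```bash
python3 m.py -1
```

```text
33.03 th -0.143 rad 0.0586 M 0.318 Frad -1.9 Fy -0.2
```

Call:
drive_tool(claw=[0], linear=[[0.57,0,0.12]], yaw=[0])

```text
time_s: 33.12
position: [0.5944, -0.0677, 0.1964]
tcp_rot: [[-0.973, 0.233, 0.004], [0.233, 0.973, -0.001], [-0.005, 0.0, -1.0]]
wrist_force: [5.6, -0.5, 0.2]
finger_gap: 0.0257
grip_force: 9.0
```

```bash
python3 m.py -1
```

```text
33.12 th -0.237 rad 0.0588 M 0.319 Frad -1.1 Fy 0.8
```

Call:
drive_tool(claw=[0], linear=[[0.55,0,0.17]], yaw=[0])

```text
time_s: 33.2
position: [0.5894, -0.0664, 0.1952]
tcp_rot: [[-0.973, 0.233, 0.005], [0.233, 0.973, -0.001], [-0.005, 0.0, -1.0]]
wrist_force: [5.9, -1.8, 0.1]
finger_gap: 0.026
grip_force: 9.0
```

```bash
python3 m.py -1; python3 tilt.py 20
```

```text
33.20 th -0.329 rad 0.0591 M 0.350 Frad -1.9 Fy -0.4
now (0, 0, 1.0)
spot [(-2.84, 14, 194), (-2.81, 24, 181), (1.9, 36, 174), (1.93, 9, 187), (1.96, 6, 196), (1.99, 9, 190), (2.02, 17, 184)]
```

Call:
drive_tool(claw=[0,0,0,0,0,0], linear=[[-0.4,0,-0.12],[-0.84,0,-0.23],[-1.27,0,-0.3],[-1.55,0,-0.34],[-1.55,0,-0.34],[-1.55,0,-0.34]], yaw=[0,0,0,0,0,0])

```text
time_s: 33.75
position: [0.6018, -0.0694, 0.1967]
tcp_rot: [[-0.973, 0.233, -0.005], [0.233, 0.973, 0.001], [0.005, -0.0, -1.0]]
wrist_force: [-4.9, 1.1, 2.4]
finger_gap: 0.0264
grip_force: 9.0
```

```bash
python3 m.py 0; python3 tilt.py 21
```

```text
33.75 th -0.105 rad 0.0578 M -0.275 Frad 2.9 Fy -0.1
now (0, 0, 1.0)
spot [(-2.84, 13, 192), (-2.81, 25, 178), (2.05, 34, 174), (2.08, 29, 177), (2.11, 7, 191), (2.14, 7, 191), (2.17, 14, 187), (2.2, 26, 182)]
```

Call:
drive_tool(claw=[0,0,0,0,0,0,0,0,0,0,0,0,0,0], linear=[[0,0,0],[0,0,0],[0.08,0,0],[0.15,0,0],[0.15,0,0],[0.15,0,0],[0.15,0,0],[0.15,0,0],[0.15,0,0],[0.15,0,0],[0.15,0,0],[0.15,0,0],[0.15,0,0],[0.15,0,0]], yaw=[0,0,0,0,0,0,0,0,0,0,0,0,0,0], force=15)

```text
time_s: 34.97
position: [0.6019, -0.0694, 0.1967]
tcp_rot: [[-0.973, 0.233, -0.001], [0.233, 0.973, 0.0], [0.001, -0.0, -1.0]]
wrist_force: [-4.5, 1.7, 0.9]
finger_gap: 0.0258
grip_force: 15.0
```

```bash
python3 m.py 0; python3 tilt.py 22; python3 -c "
import cv2,numpy as np
cv2.imwrite('pics/fin.png',cv2.resize(cv2.imread('pics/s22.png')[120:320,130:330],(600,600),interpolation=cv2.INTER_CUBIC))"
```

```text
34.97 th -0.106 rad 0.0578 M -0.268 Frad 1.4 Fy 0.7
now (0, 0, 1.0)
spot [(-2.84, 15, 195), (-2.81, 26, 181), (2.05, 33, 175), (2.08, 30, 177), (2.11, 8, 190), (2.14, 9, 191), (2.17, 15, 187), (2.2, 26, 182)]
```

View pics/fin.png

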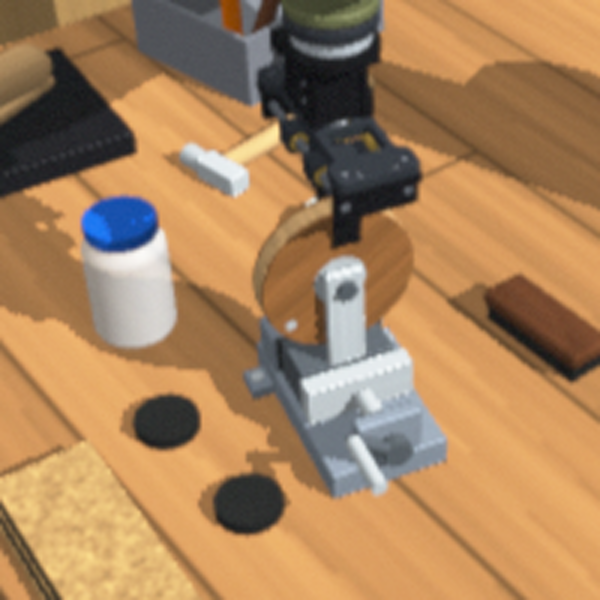

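The stand is upright in the shut vise, the spot (at (291,325) in the crop) is near 2.13 rad, the wheel is held still, and the bystanders are where they were. Handing in.

```bash
python3 -c "
from cell import env
print(env.close_job())"
```

```text
the job is handed in; nothing more can be done
None
```

I handed the job in at about 35 s with the vise cranked to about 2.04 rad and the wheel held by its rim; the heavy side should be down to about ±5–8°, estimated from push forces. The stand tipped about 7° in the jaws mid-job under too hard a push; I pushed it upright and it stayed so, the vise stayed shut, and no bystander was seen to move.

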